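# Pack capacitor cells into a round module housing and log the pack

### The arm

A 7-joint arm with a two-finger parallel gripper is mounted at the origin on the work surface. World frame = base frame: x ahead of the robot, y to its left, z up, the work surface at z = 0. Lengths are in m, angles in degrees, forces in N, time in s.
With the tool pointing down it reaches from about 0.425 to 0.95 m from the base axis. Payload 4.7 kg.
Tool frame: the origin (TCP) lies between the finger pads; the fingertips stand 19 mm ahead of it and the grasp point (between the pads) is the TCP; z points along the fingers, x is the direction in which the jaws open and shut, and the axes are right-handed (so a half turn about z gives the same grasp; the last joint's range is limited). The gripper opens to 87 mm and grips with 3 to 60 N. Pads are 19 mm wide; open, the fingers measure 117 mm over their backs; the gripper's body (75 mm by 190 mm) begins 51 mm behind the grasp point.
Start: joints at [68.646, 26.849, -2.785, 87.806, 1.381, 65.374, -4.715], TCP at [0.228, -0.636, 0.242] pointing down, gripper open.
Joint ranges: [-148.3, 148.3], [-19.14, 114.17], [-79.39, 73.82], [5.75, 140.21], [-59.74, 239.74], [12.07, 113.84], [-152.46, 152.46]. Speed limits (degrees/s): [147.25, 147.25, 180, 180, 180, 180, 180].

### API

Orientations are given as [roll, pitch, yaw] about the fixed x, y, z axes, in that order (R = Rz(yaw) Ry(pitch) Rx(roll)).
In Python, from bench import env, imaging, recognise, cut_out, pinpoint gives the robot as it stands.
- The arm moves only by the shell command python3 -m handwheel 'ROWS'. ROWS is JSON, one flat list of numbers, 7 for each row, row after row: the shift along the tool's x, y, z each as a share of 0.3 m, from -1 to 1, then the turn, a rotation vector about the tool's x, y, z each as a share of 90 degrees, from -1 to 1, then the gripper's target within -1 to 1 (fully open at 1, half-way at 0, shut at -1). In form: [tx, ty, tz, rx, ry, rz, gripper, tx, ty, tz, rx, ry, rz, gripper, ...]. A call has 1 to 12 rows; each row is the pose to reach, as a shift and turn from the pose commanded when the call began, along the tool's axes at that moment; what a row does not reach only later rows make up. A row lasts 1/12 s, in which the tool goes at most 41.7 mm and 7.16 degrees, less where a joint would pass 70% of its speed; a pose out of reach is approached as far as the arm can. A call with a number of a shift or a turn outside -1 to 1 is refused whole. A call with a gripper value outside its range is refused whole. The fingers move at their own pace and stop on an object; the grip force is fixed at half the most. Time passes only in rows, so rows that repeat a pose let the fingers close. It gives the time, the measured TCP pose, the force and the opening at its end, in the units of the state.
- env.observe(): the state, without advancing time (a new reading comes with each control period).
- imaging.snapshot(name): name is "scene" or "side" or "wrist"; returns the picture (480x640x3 uint8, red, green, blue); there is no depth.
- imaging.calibration(name): a dict with "vfov" (degrees; the focal length in pixels is half the picture's height over the tangent of half this angle, whatever the lens; pixels are square), "cx", "cy" (the principal point, pixels), "xyz" and "attitude" of the camera in the world. Camera axes: x right, y up, looking along -z (the intrinsics and any distortion apply to the point x, -y, -z); pixel columns grow to the right and rows downward; lengths in m; the calibration is good to about 2 mm. A picture is of the moment at which its call begins: read the wrist's pose just before it. calibration takes no time and is no camera call; for the wrist camera it gives the pose at the moment of the call.
- env.sign_off(): hands the job in, once; it reports no verdict.
Trained networks look in the newest picture that a camera, given by its name, has taken for a name from the list of things; names that differ only in an ending like _2 or _b are one class to them, and where a whole thing is asked for, a point or a joint stands for the part that bears it (a point fixed in the world has none). Each returns a list of dicts, best first, with "conf" (0 to 1); they miss things now and then, are a little off and sometimes report something else, mostly with a low value. They report only what shows in the picture. A call takes as long as a camera call.
- recognise(camera, name): "rect" ([centre column, centre row, width, height] in pixels, round what is visible of it).
- cut_out(camera, name): "pixels" (480x640 bool, what is visible of it) and "rect" ([centre column, centre row, width, height] in pixels, round what is visible of it).
- pinpoint(camera, name): "location" ([column, row] in pixels: a listed point, or the origin of a listed thing).
The state is a dict: "clock": time; "qpos": joint angles; "joint_velocities": joint speeds; "joint_efforts": joint torques, N m; "eef_pos": TCP position; "tool_rot": TCP orientation; "force": force on the tool from outside, world axes, zero at the start; "wrist_torque": the same for the moment, N m; "gripper_width": finger opening in m.
Only numpy, scipy, OpenCV 4.12 (cv2) and the standard library are available. Lean on these libraries where they do the work, as an engineer would, in place of code of your own. Each camera call takes 0.05 s, during which the arm holds its last target.

### The job

First take the orange dummy cell out of the purple round housing and leave it in the beige return tray. Then stand all the silver cells from the dark mat upright in the housing in the honeycomb pattern printed on its floor, one on a circle each and always one in the middle, and when all are in, log the pack by pressing the red plunger of the grey tally box fully down to its stop and letting it come back up. Leave the label roll, the screwdriver and the circuit board where they are.

Things in the scene. Friction and masses are not known exactly. Their poses are not given: they have to be found in the camera images.
- cell0: storage-capacitor cell: upright silver cylinder 38 mm in diameter and 60 mm tall with a green band at its top edge and a dark steel foot (14 mm high, the heaviest part, with a 3 mm chamfer) on which it stands firmly; from its top rises a central brass terminal stud, 14 mm in diameter and 34 mm tall (94 mm overall), the place to grip it. 0.08 to 0.15 kg. Origin: centre of the underside, z axis along the stud. Starts standing on the dark mat; may be absent
- cell1: storage-capacitor cell: upright silver cylinder 38 mm in diameter and 60 mm tall with a green band at its top edge and a dark steel foot (14 mm high, the heaviest part, with a 3 mm chamfer) on which it stands firmly; from its top rises a central brass terminal stud, 14 mm in diameter and 34 mm tall (94 mm overall), the place to grip it. 0.08 to 0.15 kg. Origin: centre of the underside, z axis along the stud. Starts standing on the dark mat; may be absent
- cell2: storage-capacitor cell: upright silver cylinder 38 mm in diameter and 60 mm tall with a green band at its top edge and a dark steel foot (14 mm high, the heaviest part, with a 3 mm chamfer) on which it stands firmly; from its top rises a central brass terminal stud, 14 mm in diameter and 34 mm tall (94 mm overall), the place to grip it. 0.08 to 0.15 kg. Origin: centre of the underside, z axis along the stud. Starts standing on the dark mat; may be absent
- cell3: storage-capacitor cell: upright silver cylinder 38 mm in diameter and 60 mm tall with a green band at its top edge and a dark steel foot (14 mm high, the heaviest part, with a 3 mm chamfer) on which it stands firmly; from its top rises a central brass terminal stud, 14 mm in diameter and 34 mm tall (94 mm overall), the place to grip it. 0.08 to 0.15 kg. Origin: centre of the underside, z axis along the stud. Starts standing on the dark mat; may be absent
- cell4: storage-capacitor cell: upright silver cylinder 38 mm in diameter and 60 mm tall with a green band at its top edge and a dark steel foot (14 mm high, the heaviest part, with a 3 mm chamfer) on which it stands firmly; from its top rises a central brass terminal stud, 14 mm in diameter and 34 mm tall (94 mm overall), the place to grip it. 0.08 to 0.15 kg. Origin: centre of the underside, z axis along the stud. Starts standing on the dark mat; may be absent
- cell5: storage-capacitor cell: upright silver cylinder 38 mm in diameter and 60 mm tall with a green band at its top edge and a dark steel foot (14 mm high, the heaviest part, with a 3 mm chamfer) on which it stands firmly; from its top rises a central brass terminal stud, 14 mm in diameter and 34 mm tall (94 mm overall), the place to grip it. 0.08 to 0.15 kg. Origin: centre of the underside, z axis along the stud. Starts standing on the dark mat; may be absent
- cell6: storage-capacitor cell: upright silver cylinder 38 mm in diameter and 60 mm tall with a green band at its top edge and a dark steel foot (14 mm high, the heaviest part, with a 3 mm chamfer) on which it stands firmly; from its top rises a central brass terminal stud, 14 mm in diameter and 34 mm tall (94 mm overall), the place to grip it. 0.08 to 0.15 kg. Origin: centre of the underside, z axis along the stud. Starts standing on the dark mat; may be absent
- dummy: orange plastic dummy cell of the same shape and size as the cells (38 mm in diameter, 60 mm tall, with a 14 mm stud 34 mm tall on top), 0.06 kg. Origin: centre of the underside, z up. Starts standing on the middle circle of the housing
- housing: purple round open-topped housing fixed to the bench: outer diameter 132 mm, inner 124 mm, wall 45 mm high, floor 6 mm thick with seven printed white circles (one in the middle, six round it). Four small flat steel clamps show at its foot. Origin: centre of the underside on the bench; z up
- slot0 (a point): middle place of the housing: centre of a white printed circle (37 mm in diameter) on the housing's floor, at the height of that floor, where a cell's underside centre belongs; z axis up, x axis towards slot1
- slot1 (a point): one outer place of the housing: centre of a white printed circle (37 mm in diameter) on the housing's floor, at the height of that floor, where a cell's underside centre belongs; 40.5 mm from slot0
- slot2 (a point): one outer place of the housing: centre of a white printed circle (37 mm in diameter) on the housing's floor, at the height of that floor, where a cell's underside centre belongs; 40.5 mm from slot0, 60 degrees counter-clockwise (seen from above) from slot1
- slot3 (a point): one outer place of the housing: centre of a white printed circle (37 mm in diameter) on the housing's floor, at the height of that floor, where a cell's underside centre belongs; 40.5 mm from slot0, 120 degrees counter-clockwise (seen from above) from slot1
- slot4 (a point): one outer place of the housing: centre of a white printed circle (37 mm in diameter) on the housing's floor, at the height of that floor, where a cell's underside centre belongs; 40.5 mm from slot0, 180 degrees counter-clockwise (seen from above) from slot1
- slot5 (a point): one outer place of the housing: centre of a white printed circle (37 mm in diameter) on the housing's floor, at the height of that floor, where a cell's underside centre belongs; 40.5 mm from slot0, 240 degrees counter-clockwise (seen from above) from slot1
- slot6 (a point): one outer place of the housing: centre of a white printed circle (37 mm in diameter) on the housing's floor, at the height of that floor, where a cell's underside centre belongs; 40.5 mm from slot0, 300 degrees counter-clockwise (seen from above) from slot1
- return_tray: square beige open tray fixed to the bench, 130 x 130 mm outside, 40 mm high, walls and floor 5 mm thick. Origin: centre of the underside; axes along its sides, z up
- tally: grey tally box fixed to the bench, 90 x 90 x 50 mm, with a dark collar (28 mm in diameter, 12 mm high) on top, from which the red plunger rises. Origin: centre of the underside
- plunger_top (a point): centre of the flat top of the red plunger head (44 mm in diameter, 12 mm thick), 94 mm above the bench when up; moves with the plunger
- plunger (a joint): travel of the plunger in m: 0 is fully up, 0.015 is down at its hard stop; moves straight down; a spring pushes it back up, with about 2 N at the top and 9 N at the stop
- cell_mat: thin dark mat on the bench, about 300 x 290 mm and under 1 mm thick, on which the cells stand at the start. Its sheet's centre lies 15 mm along x and -5 mm along y from the origin
- label_roll: white paper roll standing on end, 72 mm in diameter, 55 mm high; leave alone. Origin: centre of the underside
- screwdriver: screwdriver with a yellow handle lying on the bench; leave alone. Origin: on its underside, x axis towards the tip
- board: green circuit board 75 x 110 mm lying flat, 18 mm high at its white connector; leave alone. Origin: centre of the underside

How it is judged (in metres and radians):
On the way, in this order (a step that is already met when the one before it is completed fails the run):
1. the dummy cell is released in the return tray (x of dummy in the frame of return_tray between -0.062 and 0.062 m and y of dummy in the frame of return_tray between -0.062 and 0.062 m and z of dummy in the frame of return_tray below 0.05 m and linear speed of dummy below 0.03 m/s and contact force between the fingers and dummy below 0.05 N), for 0.2 s.
2. every cell stands in the housing on a printed circle of its own, one of them in the middle, released ((horizontal distance between cell0 and slot0 below 0.008 m or horizontal distance between cell0 and slot1 below 0.008 m or horizontal distance between cell0 and slot2 below 0.008 m or horizontal distance between cell0 and slot3 below 0.008 m or horizontal distance between cell0 and slot4 below 0.008 m or horizontal distance between cell0 and slot5 below 0.008 m or horizontal distance between cell0 and slot6 below 0.008 m) and z of cell0 in the frame of slot0 between -0.004 and 0.004 m and angle between each of cell0, cell1, cell2, cell3, cell4, cell5, cell6's own z axis and vertical below 0.1 rad and linear speed of each of cell0, cell1, cell2, cell3, cell4, cell5, cell6 below 0.03 m/s and contact force between the fingers and cell0 below 0.05 N and (horizontal distance between cell1 and slot0 below 0.008 m or horizontal distance between cell1 and slot1 below 0.008 m or horizontal distance between cell1 and slot2 below 0.008 m or horizontal distance between cell1 and slot3 below 0.008 m or horizontal distance between cell1 and slot4 below 0.008 m or horizontal distance between cell1 and slot5 below 0.008 m or horizontal distance between cell1 and slot6 below 0.008 m) and z of cell1 in the frame of slot0 between -0.004 and 0.004 m and contact force between the fingers and cell1 below 0.05 N and (horizontal distance between cell2 and slot0 below 0.008 m or horizontal distance between cell2 and slot1 below 0.008 m or horizontal distance between cell2 and slot2 below 0.008 m or horizontal distance between cell2 and slot3 below 0.008 m or horizontal distance between cell2 and slot4 below 0.008 m or horizontal distance between cell2 and slot5 below 0.008 m or horizontal distance between cell2 and slot6 below 0.008 m) and z of cell2 in the frame of slot0 between -0.004 and 0.004 m and contact force between the fingers and cell2 below 0.05 N and (horizontal distance between cell3 and slot0 below 0.008 m or horizontal distance between cell3 and slot1 below 0.008 m or horizontal distance between cell3 and slot2 below 0.008 m or horizontal distance between cell3 and slot3 below 0.008 m or horizontal distance between cell3 and slot4 below 0.008 m or horizontal distance between cell3 and slot5 below 0.008 m or horizontal distance between cell3 and slot6 below 0.008 m) and z of cell3 in the frame of slot0 between -0.004 and 0.004 m and contact force between the fingers and cell3 below 0.05 N and (horizontal distance between cell4 and slot0 below 0.008 m or horizontal distance between cell4 and slot1 below 0.008 m or horizontal distance between cell4 and slot2 below 0.008 m or horizontal distance between cell4 and slot3 below 0.008 m or horizontal distance between cell4 and slot4 below 0.008 m or horizontal distance between cell4 and slot5 below 0.008 m or horizontal distance between cell4 and slot6 below 0.008 m) and z of cell4 in the frame of slot0 between -0.004 and 0.004 m and contact force between the fingers and cell4 below 0.05 N and (horizontal distance between cell5 and slot0 below 0.008 m or horizontal distance between cell5 and slot1 below 0.008 m or horizontal distance between cell5 and slot2 below 0.008 m or horizontal distance between cell5 and slot3 below 0.008 m or horizontal distance between cell5 and slot4 below 0.008 m or horizontal distance between cell5 and slot5 below 0.008 m or horizontal distance between cell5 and slot6 below 0.008 m) and z of cell5 in the frame of slot0 between -0.004 and 0.004 m and contact force between the fingers and cell5 below 0.05 N and (horizontal distance between cell6 and slot0 below 0.008 m or horizontal distance between cell6 and slot1 below 0.008 m or horizontal distance between cell6 and slot2 below 0.008 m or horizontal distance between cell6 and slot3 below 0.008 m or horizontal distance between cell6 and slot4 below 0.008 m or horizontal distance between cell6 and slot5 below 0.008 m or horizontal distance between cell6 and slot6 below 0.008 m) and z of cell6 in the frame of slot0 between -0.004 and 0.004 m and contact force between the fingers and cell6 below 0.05 N and horizontal distance between any of cell0, cell1, cell2, cell3, cell4, cell5, cell6 and slot0 below 0.008 m), for 0.2 s.
3. the plunger is pressed down to its stop (value of joint plunger above 0.0135 m), for 0.1 s.
At the end, for the whole second after the job is handed in: Every cell stands upright (within 0.1 rad) on the housing's floor, its centre within 8 mm of a printed circle's centre, with one on the middle circle; the dummy lies or stands inside the return tray; the plunger, once pressed at least 13.5 mm, is back up within 3 mm; all released and at rest (all of step 1 and all of step 2 and value of joint plunger below 0.003 m); the robot touches nothing.
It fails at once if the label roll is moved by more than 30 mm (distance of label_roll from where it was at the start of the episode above 0.03 m).
It fails at once if the screwdriver is moved by more than 30 mm (distance of screwdriver from where it was at the start of the episode above 0.03 m).
It fails at once if the circuit board is moved by more than 30 mm (distance of board from where it was at the start of the episode above 0.03 m).
Of cell0, cell1, cell2, cell3, cell4, cell5, cell6 only 5 to 7 are there at a start; the rules pass over those that are not, and their reading is None.
At some moment in a run one of cell0, cell1, cell2, cell3, cell4, cell5, cell6 may be knocked a few centimetres aside while the robot is not near it.
It also fails if it takes over 200 s, if anything falls off the work surface, if the arm or the gripper's body presses on something with over 40 N, if the wrist force passes 120 N, or if a joint passes its speed limit or range.

## Working session

There is one attempt and no reset: what is moved stays moved. The work goes in short steps, Python scripts to look and compute and a shell command to move; the robot and the scene stay as the last step left them, time stands still between calls to the robot, and variables do not carry over. Pictures are saved under pics/ and viewed, and the job is handed in when it is done.

```bash
ls; mkdir -p pics
python3 - <<'E'
from bench import env, imaging, recognise, cut_out, pinpoint
import cv2
s=env.observe(); print(s)
for n in ["scene","side","wrist"]:
    im=imaging.snapshot(n); cv2.imwrite(f"pics/{n}0.png",im[:,:,::-1]); print(n,imaging.calibration(n))
E
```

```text
pics
{'clock': 0.0, 'qpos': array([68.64608663, 26.89787977, -2.78514759, 87.87330206,  1.38273465,
       65.37482457, -4.71461921]), 'joint_velocities': array([-0.0436737 ,  0.04784015, -0.023237  , -0.03718639, -0.11489484,
       -0.12058191, -0.1129186 ]), 'joint_efforts': array([-5.06644083e-04, -5.07979524e+01, -8.08586483e-02, -2.36158025e+01,
       -6.13045623e-02,  3.80094163e-02,  1.89444777e-04]), 'eef_pos': array([ 0.22734031, -0.6349698 ,  0.24049582]), 'tool_rot': array([ 1.79994541e+02,  1.12244194e-01, -7.02977582e+01]), 'force': array([-0.42335443,  0.19145119,  0.34258407]), 'wrist_torque': array([-0.01329815,  0.01144046, -0.01211566]), 'gripper_width': 0.08688903379633549}
scene {'vfov': 57.450597416954395, 'cx': 317.38442064266127, 'cy': 243.19443897777737, 'xyz': array([0.87075953, 0.54901858, 0.7422642 ]), 'attitude': array([ 40.30539359,   0.72183476, 147.9757785 ])}
side {'vfov': 49.42966406343375, 'cx': 319.8970987160188, 'cy': 241.0450069540221, 'xyz': array([0.0459047 , 0.75374015, 0.68342749]), 'attitude': array([  55.74421787,    0.37487202, -142.27958635])}
wrist {'vfov': 66.48310281379116, 'cx': 326.0903769094018, 'cy': 240.74799097701936, 'xyz': array([ 0.29267295, -0.6127933 ,  0.38373685]), 'attitude': array([-14.75228303,   0.09279234, -70.31702705])}
```

View pics/scene0.png

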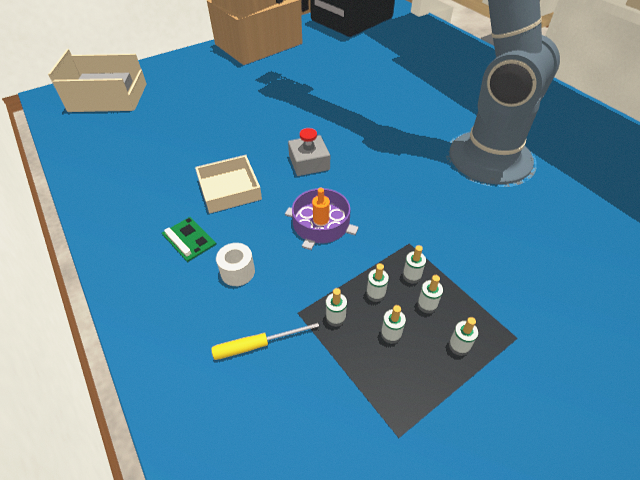

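View pics/side0.png

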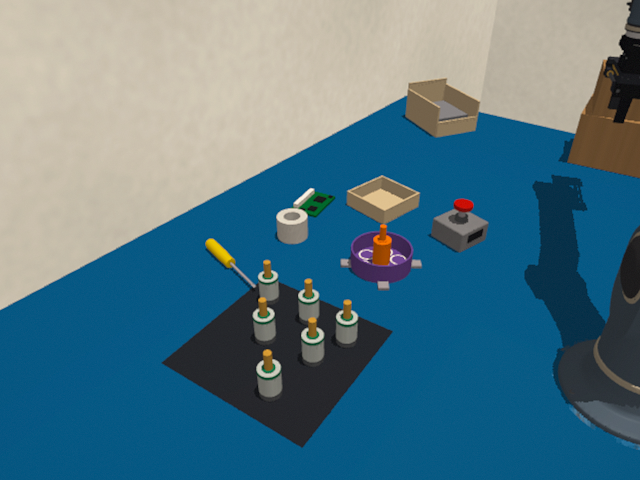

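View pics/wrist0.png

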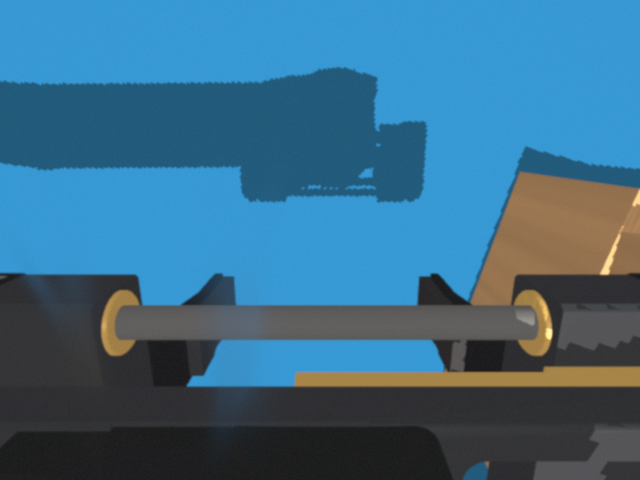

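```bash
cat > h.py <<'E'
from bench import env, imaging, recognise, cut_out, pinpoint
import numpy as np, cv2
from scipy.spatial.transform import Rotation as R
def rot(a): return R.from_euler('xyz',a,degrees=True)
def ray(c,u,v):
    f=240/np.tan(np.radians(c['vfov']/2))
    d=np.array([(u-c['cx'])/f,-(v-c['cy'])/f,-1.]); d=rot(c['attitude']).apply(d)
    return c['xyz'],d/np.linalg.norm(d)
def onz(c,p,z):
    o,d=ray(c,*p); return o+d*(z-o[2])/d[2]
def proj(c,X):
    f=240/np.tan(np.radians(c['vfov']/2))
    q=rot(c['attitude']).inv().apply(np.asarray(X)-c['xyz'])
    return np.array([c['cx']+f*q[...,0]/-q[...,2],c['cy']-f*q[...,1]/-q[...,2]]).T
def tri(cs,ps):
    A=0;b=0;
    for c,p in zip(cs,ps):
        o,d=ray(c,*p);P=np.eye(3)-np.outer(d,d);A=A+P;b=b+P@o
    return np.linalg.solve(A,b)
E
python3 - <<'E'
from h import *
np.set_printoptions(precision=4,suppress=True)
Z={'cell0':0.001,'dummy':.006,'slot0':.006,'housing':0,'return_tray':0,'tally':0,'plunger_top':.094,'label_roll':0,'board':0,'screwdriver':0,'cell_mat':0,'slot1':.006,'slot2':.006}
C={n:imaging.calibration(n) for n in['scene','side']}
for n in C: imaging.snapshot(n)
for k,z in Z.items():
    for n,c in C.items():
        for d in pinpoint(n,k)[:8]:
            if d['conf']>.3: print(k,n,round(d['conf'],2),np.round(d['location'],1),onz(c,d['location'],z)[:2])
print(env.observe()['clock'])
E
```

```text
cell0 scene 0.83 [413.8 276.7] [0.4249 0.1964]
cell0 scene 0.68 [379.4 294.2] [0.5114 0.1927]
cell0 scene 0.64 [423.7 306.7] [0.4558 0.263 ]
cell0 scene 0.61 [391.2 335.3] [0.5488 0.2782]
cell0 scene 0.6 [458.  345.6] [0.4581 0.3608]
cell0 scene 0.59 [332.3 322.4] [0.627  0.1958]
cell0 side 0.94 [268.7 301.3] [0.6134 0.1938]
cell0 side 0.86 [271.8 391.1] [0.4584 0.3563]
cell0 side 0.8 [309.8 317.8] [0.5184 0.1817]
cell0 side 0.69 [313.2 360. ] [0.4466 0.262 ]
cell0 side 0.61 [264.  342.3] [0.5439 0.2827]
cell0 side 0.56 [346.  340.2] [0.4289 0.1883]
dummy scene 0.73 [320.8 221.8] [ 0.5066 -0.0359]
dummy scene 0.64 [460.5 344.3] [0.4552 0.3626]
dummy side 0.46 [345.9 339.2] [0.4277 0.1905]
slot0 scene 0.9 [335.1 228. ] [ 0.4896 -0.0021]
slot0 scene 0.87 [322.6 221.4] [ 0.5024 -0.0347]
slot0 scene 0.82 [306.2 211.9] [ 0.5185 -0.0813]
slot0 scene 0.81 [336.7 216.4] [ 0.4663 -0.0304]
slot0 scene 0.72 [303.  225.3] [ 0.5467 -0.0486]
slot0 scene 0.69 [322.5 207.7] [ 0.4788 -0.0723]
slot0 scene 0.66 [322.  236.3] [0.528 0.003]
slot0 scene 0.39 [378.5 294.9] [0.5164 0.1955]
slot0 side 0.97 [
[... 2441 characters left out ...]
8. ] [ 0.4896 -0.0021]
slot2 scene 0.87 [322.6 221.4] [ 0.5024 -0.0347]
slot2 scene 0.82 [306.2 211.9] [ 0.5185 -0.0813]
slot2 scene 0.81 [336.7 216.4] [ 0.4663 -0.0304]
slot2 scene 0.72 [303.  225.3] [ 0.5467 -0.0486]
slot2 scene 0.69 [322.5 207.7] [ 0.4788 -0.0723]
slot2 scene 0.66 [322.  236.3] [0.528 0.003]
slot2 scene 0.39 [378.5 294.9] [0.5164 0.1955]
slot2 side 0.97 [378.7 260.7] [ 0.509  -0.0477]
slot2 side 0.95 [395.1 260.4] [ 0.4811 -0.0703]
slot2 side 0.94 [385.  251.6] [ 0.5162 -0.0852]
slot2 side 0.91 [375.1 273.8] [ 0.49   -0.0036]
slot2 side 0.83 [396.6 269.9] [ 0.4609 -0.0427]
slot2 side 0.64 [364.4 266.1] [ 0.523  -0.0125]
slot2 side 0.56 [362.  256.8] [ 0.5461 -0.0377]
1.55
```

```bash
cat >> h.py <<'E'
def to(x,y,z,yaw=None):
    s=env.observe(); Rt=rot(s['tool_rot']); d=Rt.inv().apply(np.array([x,y,z])-s['eef_pos'])/0.3
    Rg=rot([180,0,s['tool_rot'][2] if yaw is None else yaw])
    r=(Rt.inv()*Rg).as_rotvec(degrees=True)/90
    print('shift',np.round(d,4),'turn',np.round(r,4),'rows',np.round(max(np.linalg.norm(d)*.3/.0417,np.linalg.norm(r)*90/7.16),1),'at',np.round(s['eef_pos'],4),np.round(s['tool_rot'],2),'t',round(s['clock'],2))
if __name__=='__main__':
    import sys; to(*map(float,sys.argv[1:]))
E
python3 h.py 0.37 -0.34 0.25 -25
```

```text
shift [-0.7673 -0.779  -0.0281] turn [ 0.     -0.     -0.5034] rows 7.9 at [ 0.2276 -0.6355  0.2416] [-180.    -0.   -70.3] t 1.55
```

Run:
```python
from h import *
# estimate phase of slot pattern from both sets
for P in ([[.4896,-.0021],[.5185,-.0813],[.4663,-.0304],[.5467,-.0486],[.4788,-.0723],[.528,.003]],[[.4811,-.0703],[.5162,-.0852],[.49,-.0036],[.4609,-.0427],[.523,-.0125],[.5461,-.0377]]):
    P=np.array(P);c=P.mean(0);q=P-c;a=np.arctan2(q[:,1],q[:,0]);print(c,np.degrees(np.angle(np.exp(6j*a).mean()))/6,np.linalg.norm(q,axis=1))
```

```text
[ 0.50465    -0.03861667] -8.852151765409529 [0.03949645 0.04487415 0.03922035 0.04321886 0.04245927 0.0477197 ]
[ 0.50288333 -0.042     ] -5.141512137673014 [0.03571279 0.0452059  0.04050358 0.04198917 0.03570617 0.04343006]
```

```bash
python3 -m handwheel '[-0.767,-0.779,-0.028,0,0,-0.503,1,-0.767,-0.779,-0.028,0,0,-0.503,1,-0.767,-0.779,-0.028,0,0,-0.503,1,-0.767,-0.779,-0.028,0,0,-0.503,1,-0.767,-0.779,-0.028,0,0,-0.503,1,-0.767,-0.779,-0.028,0,0,-0.503,1,-0.767,-0.779,-0.028,0,0,-0.503,1,-0.767,-0.779,-0.028,0,0,-0.503,1]'; python3 h.py 0.505 -0.1 0.25 23
```

```text
clock: 2.22
eef_pos: [0.371, -0.3374, 0.2504]
tool_rot: [-180.0, -0.0, -24.9]
force: [0.6, -0.8, -0.3]
gripper_width: 0.0867
shift [ 0.0725 -0.906   0.0014] turn [ 2.000e-04 -5.000e-04 -5.319e-01] rows 6.7 at [ 0.371  -0.3374  0.2504] [-1.800e+02 -5.000e-02 -2.488e+01] t 2.22
```

```bash
python3 h.py 0.53 -0.10 0.26 23;  python3 -m handwheel '[0.144,-0.915,-0.03,0,0,-0.532,1,0.144,-0.915,-0.03,0,0,-0.532,1,0.144,-0.915,-0.03,0,0,-0.532,1,0.144,-0.915,-0.03,0,0,-0.532,1,0.144,-0.915,-0.03,0,0,-0.532,1,0.144,-0.915,-0.03,0,0,-0.532,1,0.144,-0.915,-0.03,0,0,-0.532,1,0.144,-0.915,-0.03,0,0,-0.532,1]'
cat > look.py <<'E'
from h import *
import sys
np.set_printoptions(precision=4,suppress=True)
s=env.observe(); c=imaging.calibration('wrist'); im=imaging.snapshot('wrist'); cv2.imwrite('pics/%s.png'%sys.argv[1],im[:,:,::-1])
print(s['eef_pos'],s['tool_rot'],s['clock'])
for k in sys.argv[2:]:
    n,z=k.split(':')
    for d in pinpoint('wrist',n)[:8]:
        if d['conf']>.3: print(n,round(d['conf'],2),np.round(d['location'],1),onz(c,d['location'],float(z))[:2])
E
python3 look.py w1 slot0:.006 dummy:.006 housing:0
```

```text
shift [ 0.1481 -0.941  -0.0318] turn [ 2.000e-04 -5.000e-04 -5.319e-01] rows 6.9 at [ 0.371  -0.3374  0.2504] [-1.800e+02 -5.000e-02 -2.488e+01] t 2.22
clock: 2.88
eef_pos: [0.5284, -0.1024, 0.2599]
tool_rot: [-179.9, -0.3, 23.6]
force: [0.6, -0.4, 1.4]
gripper_width: 0.0868
[ 0.5284 -0.1024  0.2599] [-179.8803   -0.302    23.5859] 2.8833
slot0 0.97 [325.9 109. ] [ 0.4874 -0.0066]
slot0 0.86 [290.6 169. ] [ 0.4771 -0.0771]
slot0 0.76 [358.5 130.1] [ 0.5268 -0.0121]
slot0 0.65 [326.2 189.1] [ 0.5204 -0.0815]
slot0 0.62 [290.2 127.8] [ 0.4609 -0.0383]
slot0 0.55 [359.1 169.3] [ 0.5442 -0.0482]
dummy 0.81 [324.8 151.8] [ 0.5034 -0.0462]
```

View pics/w1.png

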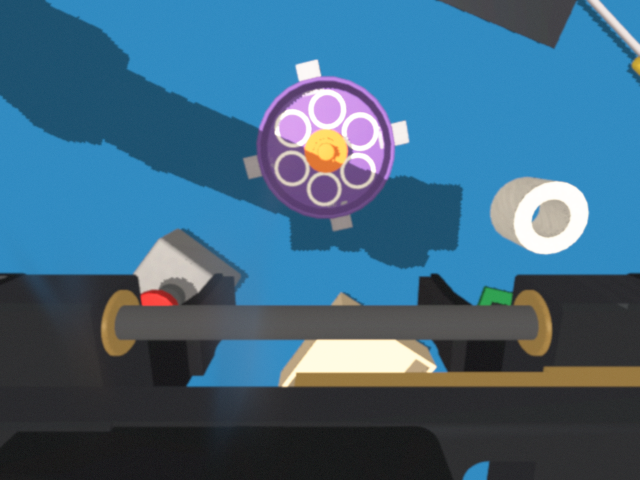

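Run:
```python
from h import *
np.set_printoptions(precision=4,suppress=True)
c=imaging.calibration('wrist');im=imaging.snapshot('wrist');print(env.observe()['eef_pos'],env.observe()['tool_rot'],c)
P=[d['location'] for d in pinpoint('wrist','slot0') if d['conf']>.4]
W=np.array([onz(c,p,.006)[:2] for p in P]);print(W)
from scipy.optimize import least_squares
def fit(p):
    m=p[:2]+.0405*np.array([[0,0]]+[[np.cos(p[2]+k*np.pi/3),np.sin(p[2]+k*np.pi/3)] for k in range(6)])
    return np.linalg.norm(W[:,None]-m[None],axis=2).min(1)
r=least_squares(fit,[.503,-.044,-.12]);print(r.x,np.degrees(r.x[2]),r.fun)
o=proj(c,np.array([[*r.x[:2],z] for z in(.006,.045,.066,.1)]));print(o)
x,y=map(int,o[3]);cv2.imwrite('pics/crop1.png',cv2.resize(im[y-80:y+80,x-80:x+80,::-1],None,fx=4,fy=4,interpolation=cv2.INTER_NEAREST)[:600,:640]);print(x-80,y-80)
print(onz(c,(326,152),.1))
```

```text
[ 0.5246 -0.1114  0.2588] [179.9644   0.0585  22.663 ] {'vfov': 66.48310281379116, 'cx': 326.0903769094018, 'cy': 240.74799097701936, 'xyz': array([ 0.4978, -0.0478,  0.4017]), 'attitude': array([-14.791 ,   0.0467,  22.6863])}
[[ 0.4903 -0.0071]
 [ 0.5269 -0.0155]
 [ 0.4807 -0.0772]
 [ 0.5462 -0.0516]
 [ 0.5212 -0.0789]
 [ 0.4627 -0.0378]]
[ 0.5047 -0.0447 -0.134 ] -7.680002621785452 [0.001  0.0038 0.0009 0.0021 0.0034 0.0023]
[[333.5817 143.8335]
 [334.3672 143.8086]
 [334.8658 143.7928]
 [335.8202 143.7626]]
255 63
[ 0.4999 -0.0536  0.1   ]
```

View pics/crop1.png

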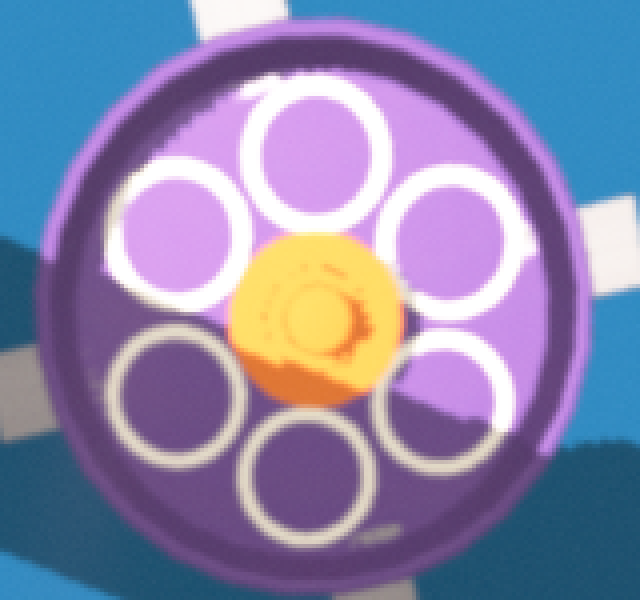

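```bash
python3 - <<'E'
from h import *
np.set_printoptions(precision=4,suppress=True)
c=imaging.calibration('wrist')
q=np.array([[316,157],[450,243],[443,402],[307,477],[177,396],[180,234]])/4+[255,63]-.5
W=np.array([onz(c,p,.006)[:2] for p in q])
from scipy.optimize import least_squares
def fit(p):
    m=p[:2]+.0405*p[3]*np.array([[np.cos(p[2]+k*np.pi/3),np.sin(p[2]+k*np.pi/3)] for k in range(6)])
    return np.linalg.norm(W[:,None]-m[None],axis=2).min(1)
r=least_squares(fit,[.503,-.044,-.12,1]);print(r.x,np.degrees(r.x[2]),r.fun)
print(onz(c,(334.5,142),.1))
E
python3 h.py .504 -.044 .2 22.5;python3 h.py .504 -.044 .09 22.5
```

```text
[ 0.5032 -0.0443 -0.1543  0.9968] -8.8415457857855 [0.0004 0.0001 0.0004 0.0003 0.0002 0.0005]
[ 0.5032 -0.0442  0.1   ]
shift [ 0.0234 -0.2339  0.1958] turn [0.0004 0.0006 0.0017] rows 2.2 at [ 0.5246 -0.1114  0.2588] [1.7997e+02 5.0000e-02 2.2660e+01] t 3.18
shift [ 0.0237 -0.2342  0.5625] turn [0.0004 0.0006 0.0017] rows 4.4 at [ 0.5246 -0.1114  0.2588] [1.7997e+02 5.0000e-02 2.2660e+01] t 3.18
```

```bash
python3 -m handwheel '[0.021,-0.234,0.1,0,0,0.017,1,0.021,-0.234,0.25,0,0,0.017,1,0.021,-0.234,0.25,0,0,0.017,1,0.021,-0.234,0.45,0,0,0.017,1,0.021,-0.234,0.56,0,0,0.017,1,0.021,-0.234,0.56,0,0,0.017,1,0.021,-0.234,0.56,0,0,0.017,1,0.021,-0.234,0.56,0,0,0.017,-1,0.021,-0.234,0.56,0,0,0.017,-1,0.021,-0.234,0.56,0,0,0.017,-1,0.021,-0.234,0.56,0,0,0.017,-1,0.021,-0.234,0.56,0,0,0.017,-1]'; python3 -c "
from h import *;s=env.observe();print(s['eef_pos'],s['tool_rot'],s['gripper_width'])"
```

```text
clock: 4.18
eef_pos: [0.5047, -0.0427, 0.0923]
tool_rot: [179.9, -0.1, 21.3]
force: [-0.6, 0.9, -0.3]
gripper_width: 0.0613
[ 0.50472194 -0.04274549  0.09229291] [ 1.79911166e+02 -1.28339539e-01  2.12929134e+01] 0.06133688618891617
```

```bash
python3 -m handwheel '[0,0,0,0,0,0,-1,0,0,0,0,0,0,-1,0,0,0,0,0,0,-1,0,0,0,0,0,0,-1,0,0,0,0,0,0,-1,0,0,0,0,0,0,-1,0,0,0,0,0,0,-1,0,0,0,0,0,0,-1,0,0,0,0,0,0,-1,0,0,0,0,0,0,-1]'; python3 h.py .504 -.044 .25 21.2;python3 h.py .629 -.255 .25 21.2
```

```text
clock: 5.02
eef_pos: [0.5038, -0.0425, 0.0909]
tool_rot: [-180.0, 0.0, 21.3]
force: [0.3, -0.1, -1.7]
gripper_width: 0.0133
shift [-0.0012  0.0049 -0.5305] turn [-0.      0.0001  0.0014] rows 3.8 at [ 0.5038 -0.0425  0.0909] [-1.800e+02  1.000e-02  2.132e+01] t 5.02
shift [ 0.1312  0.8116 -0.5305] turn [-0.      0.0001  0.0014] rows 7.0 at [ 0.5038 -0.0425  0.0909] [-1.800e+02  1.000e-02  2.132e+01] t 5.02
```

```bash
python3 -m handwheel '[0,0,-0.15,0,0,0,-1,0,0,-0.3,0,0,0,-1,0,0,-0.43,0,0,0,-1,0.13,0.812,-0.43,0,0,0,-1,0.13,0.812,-0.43,0,0,0,-1,0.13,0.812,-0.43,0,0,0,-1,0.13,0.812,-0.43,0,0,0,-1,0.13,0.812,-0.43,0,0,0,-1,0.13,0.812,-0.43,0,0,0,-1,0.13,0.812,-0.43,0,0,0,-1]'; python3 h.py .629 -.256 .093 21.2
python3 - <<'E'
from h import *
for n in['wrist','scene']:
    im=imaging.snapshot(n);cv2.imwrite(f'pics/{n}2.png',im[:,:,::-1])
E
```

```text
clock: 5.85
eef_pos: [0.6301, -0.2653, 0.2184]
tool_rot: [179.7, 0.0, 20.7]
force: [-0.6, -1.5, -1.5]
gripper_width: 0.0134
shift [ 0.0077 -0.0321  0.4177] turn [ 0.0029  0.0003 -0.0055] rows 3.0 at [ 0.6301 -0.2653  0.2184] [1.7974e+02 3.0000e-02 2.0710e+01] t 5.85
```

View pics/scene2.png

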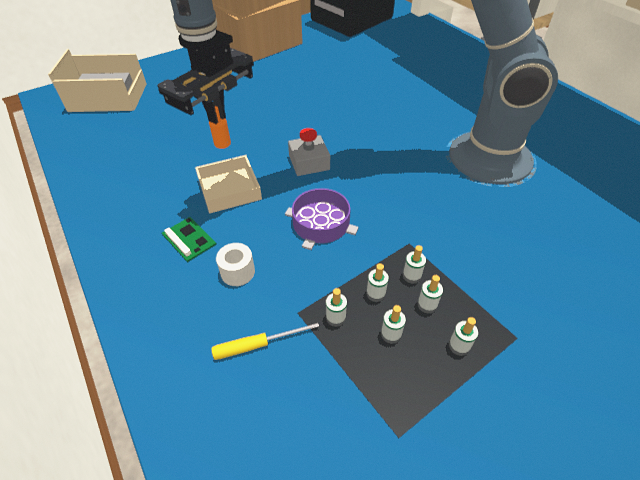

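View pics/wrist2.png

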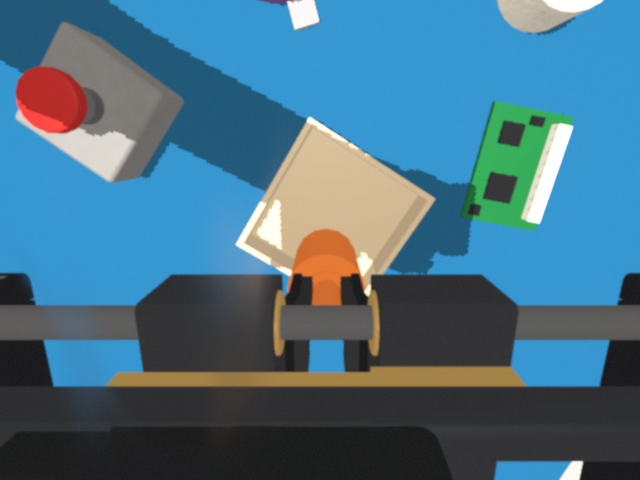

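```bash
python3 - <<'E'
from h import *
c=imaging.calibration('wrist');print(onz(c,(335.5,221),.04),onz(c,(52,100),.09), env.observe()['eef_pos'])
for k,z in(('return_tray',0),('plunger_top',.094),('tally',0)):
    for d in pinpoint('wrist',k)[:1]: print(k,d['conf'],d['location'],onz(c,d['location'],z))
E
python3 h.py .635 -.255 .093 21.2
```

```text
[ 0.63494487 -0.25192014  0.04      ] [ 0.41415159 -0.23401023  0.09      ] [ 0.62849194 -0.25704876  0.21862996]
return_tray 0.9 [332.3, 214.2] [ 0.6333185  -0.25389806  0.        ]
plunger_top 0.71 [44.8, 103.4] [ 0.4127142  -0.23739879  0.094     ]
tally 0.66 [119.6, 110.8] [ 0.41215308 -0.23421694  0.        ]
shift [0.0181 0.0138 0.4231] turn [-0.0007  0.      0.0029] rows 3.0 at [ 0.6285 -0.2533  0.2199] [-179.94    0.     21.46] t 6.1
```

```bash
python3 -m handwheel '[0.015,0.01,0.12,0,0,0,-1,0.015,0.01,0.24,0,0,0,-1,0.015,0.01,0.36,0,0,0,-1,0.015,0.01,0.418,0,0,0,-1,0.015,0.01,0.423,0,0,0,-1,0.015,0.01,0.423,0,0,0,0,0.015,0.01,0.423,0,0,0,0,0.015,0.01,0.423,0,0,0,0,0.015,0.01,0.423,0,0,0,0,0.015,0.01,0.423,0,0,0,0,0.015,0.01,0.423,0,0,0,0]'; python3 h.py .63 -.25 .2
```

```text
clock: 7.02
eef_pos: [0.6344, -0.2566, 0.094]
tool_rot: [179.9, -0.1, 21.3]
force: [-1.0, -0.4, 0.2]
gripper_width: 0.0411
shift [-0.0053 -0.0253 -0.3534] turn [ 0.0007 -0.0006 -0.    ] rows 2.5 at [ 0.6344 -0.2566  0.094 ] [ 1.7994e+02 -6.0000e-02  2.1310e+01] t 7.02
```

```bash
python3 h.py .6 .0 .26; python3 -m handwheel '[0,0,-0.15,0,0,0,0,0,0,-0.3,0,0,0,0,0.205,-0.837,-0.55,0,0,0,0,0.205,-0.837,-0.55,0,0,0,0,0.205,-0.837,-0.55,0,0,0,0,0.205,-0.837,-0.55,0,0,0,0,0.205,-0.837,-0.55,0,0,0,0,0.205,-0.837,-0.55,0,0,0,0,0.205,-0.837,-0.55,0,0,0,0]'; python3 h.py .545 .21 .31
```

```text
shift [ 0.2046 -0.8378 -0.5541] turn [ 0.0007 -0.0006 -0.    ] rows 7.4 at [ 0.6344 -0.2566  0.094 ] [ 1.7994e+02 -6.0000e-02  2.1310e+01] t 7.02
clock: 7.77
eef_pos: [0.5994, 0.0066, 0.2607]
tool_rot: [-179.9, -0.2, 21.7]
force: [0.1, 0.5, 0.5]
gripper_width: 0.043
shift [ 0.0829 -0.6972 -0.1631] turn [-0.0008 -0.0025  0.    ] rows 5.2 at [0.5994 0.0066 0.2607] [-179.93   -0.23   21.71] t 7.77
```

```bash
python3 -m handwheel '[0.083,-0.69,-0.163,0,0,0,0,0.083,-0.69,-0.163,0,0,0,0,0.083,-0.69,-0.163,0,0,0,0,0.083,-0.69,-0.163,0,0,0,0,0.083,-0.69,-0.163,0,0,0,0,0.083,-0.69,-0.163,0,0,0,0,0.083,-0.69,-0.163,0,0,0,0,0.083,-0.69,-0.163,0,0,0,0,0.083,-0.69,-0.163,0,0,0,0,0.083,-0.69,-0.163,0,0,0,0]'; python3 look.py w3 cell0:.001
python3 - <<'E'
from h import *
im=imaging.snapshot('side');cv2.imwrite(f'pics/side3.png',im[:,:,::-1])
E
```

```text
clock: 8.6
eef_pos: [0.5487, 0.1993, 0.3063]
tool_rot: [179.9, 0.1, 21.1]
force: [-0.3, -1.0, 0.6]
gripper_width: 0.0439
[0.5487 0.1993 0.3063] [179.9448   0.0678  21.1076] 8.6
cell0 0.97 [303.4  37.6] [0.459  0.3601]
cell0 0.68 [235.2 172.9] [0.4331 0.1922]
cell0 0.64 [298. 204.] [0.5167 0.1839]
cell0 0.64 [373.2 229.3] [0.6157 0.1878]
cell0 0.63 [346.9 142.1] [0.5455 0.274 ]
cell0 0.61 [270.  120.4] [0.4528 0.2644]
```

View pics/w3.png

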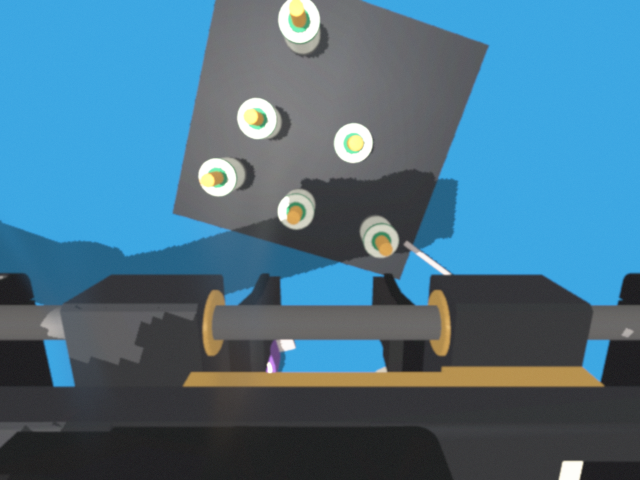

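View pics/side3.png

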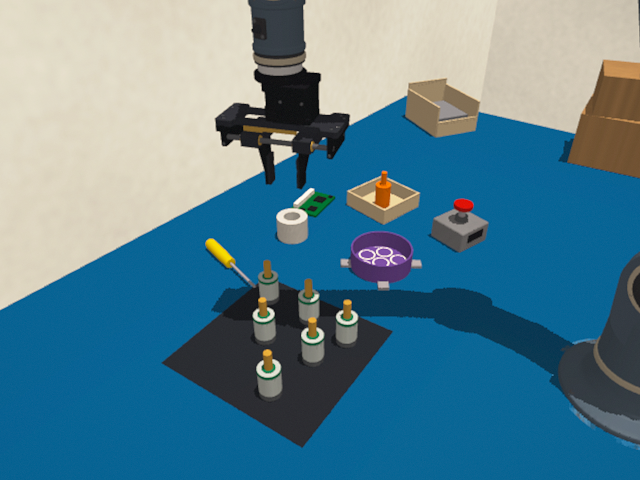

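```bash
cat > cells.py <<'E'
from h import *
import sys
np.set_printoptions(precision=4,suppress=True)
t=np.linspace(0,2*np.pi,40)
def sil(c,x,y,z0,dx=0.,dy=0.):
    m=np.zeros((480,640),np.uint8); S=8
    circ=lambda r,z:np.c_[x+r*np.cos(t),y+r*np.sin(t),0*t+z+z0]
    for pts in (np.r_[circ(.016,0),circ(.019,.003),circ(.019,.06)],np.r_[circ(.007,.06),circ(.007,.094)]):
        h=cv2.convexHull((proj(c,pts)*S).astype(np.int32)); cv2.fillPoly(m,[h],255,shift=3)
    return m>0
def find(cam,name='cell0',z0=.0008,dets=None,minc=.3,shot=True):
    c=imaging.calibration(cam); im=imaging.snapshot(cam) if shot else None
    out=[]
    for d in cut_out(cam,name):
        if d['conf']<minc: continue
        M=d['pixels']; v,u=np.nonzero(M)
        if len(u)<50: continue
        p=np.array([u.mean(),v.mean()]); X=onz(c,p,z0+.045)[:2]
        for _ in range(6):
            vv,uu=np.nonzero(sil(c,*X,z0)); q=np.array([uu.mean(),vv.mean()])
            X=X+onz(c,p,z0+.045)[:2]-onz(c,q,z0+.045)[:2]
        s=sil(c,*X,z0); iou=(s&M).sum()/(s|M).sum()
        out.append((round(d['conf'],2),p,X,iou))
    return im,c,out
if __name__=='__main__':
    print(env.observe()['eef_pos'],env.observe()['clock'])
    for cam in sys.argv[2:]:
        im,c,o=find(cam)
        v=im[:,:,::-1].copy()
        for cf,p,X,iou in o:
            print(cam,cf,p.round(1),X,'iou',round(iou,3))
            cs,_=cv2.findContours(sil(c,*X,.0008).astype(np.uint8),cv2.RETR_EXTERNAL,cv2.CHAIN_APPROX_NONE); cv2.drawContours(v,cs,-1,(0,0,255),1)
        cv2.imwrite('pics/%s_%s.png'%(sys.argv[1],cam),v)
E
python3 cells.py c1 wrist scene side
```

```text
[0.5484 0.2003 0.3066] 8.75
wrist 0.98 [259.7 119.8] [0.4491 0.2618] iou 0.963
wrist 0.93 [296.9 209.3] [0.5182 0.186 ] iou 0.95
wrist 0.85 [222.2 176.2] [0.4285 0.1907] iou 0.907
wrist 0.62 [378.3 236.8] [0.6166 0.1894] iou 0.906
wrist 0.61 [352.7 143.7] [0.5488 0.2743] iou 0.969
wrist 0.59 [300.5  26.5] [0.4582 0.361 ] iou 0.955
scene 0.92 [392.6 325.2] [0.5497 0.277 ] iou 0.932
scene 0.79 [414.  266.3] [0.4304 0.1943] iou 0.899
scene 0.75 [377.1 283.7] [0.5183 0.1887] iou 0.918
scene 0.73 [335.7 308.7] [0.6177 0.1926] iou 0.921
scene 0.71 [463.6 337. ] [0.4584 0.363 ] iou 0.929
scene 0.58 [429.7 295. ] [0.4501 0.2632] iou 0.877
scene 0.52 [320.6 216.9] [ 0.5152 -0.0224] iou 0.197
side 0.97 [268.5 377.4] [0.4587 0.3606] iou 0.918
side 0.89 [311.9 344.6] [0.4477 0.2632] iou 0.94
side 0.86 [307.7 302.1] [0.522  0.1821] iou 0.827
side 0.81 [346.1 326.5] [0.4273 0.1915] iou 0.925
side 0.62 [268.  284.5] [0.6167 0.1889] iou 0.854
side 0.6 [263.3 323.8] [0.5486 0.2756] iou 0.948
```

```bash
python3 -c "
import cv2;a=cv2.imread('pics/c1_wrist.png')[0:270,170:440];cv2.imwrite('pics/c1z.png',cv2.resize(a,(600,600),interpolation=cv2.INTER_NEAREST))"
```

```text
(no output)
```

View pics/c1z.png

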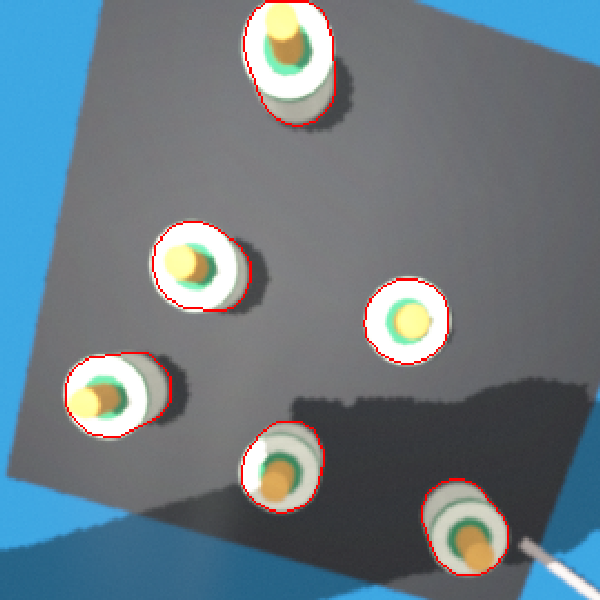

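```bash
python3 h.py .549 .2746 .086 21.2
```

```text
shift [ 0.0913 -0.2256  0.7364] turn [ 0.     -0.      0.0012] rows 5.6 at [0.548  0.2016 0.3069] [180.    -0.    21.31] t 9.05
```

```bash
python3 -m handwheel '[0.09,-0.226,0.1,0,0,0,0,0.09,-0.226,0.25,0,0,0,0,0.09,-0.226,0.36,0,0,0,0,0.09,-0.226,0.36,0,0,0,0,0.09,-0.226,0.48,0,0,0,0,0.09,-0.226,0.6,0,0,0,0,0.09,-0.226,0.7,0,0,0,0,0.09,-0.226,0.736,0,0,0,0,0.09,-0.226,0.736,0,0,0,0,0.09,-0.226,0.736,0,0,0,0,0.09,-0.226,0.736,0,0,0,0]'; python3 h.py .549 .2746 .086 21.2
```

```text
clock: 9.97
eef_pos: [0.5498, 0.2758, 0.0884]
tool_rot: [-180.0, -0.2, 21.3]
force: [-0.3, 0.3, -0.5]
gripper_width: 0.0435
shift [-0.004   0.0029  0.0078] turn [-0.0004 -0.0025  0.0013] rows 0.1 at [0.5498 0.2758 0.0884] [-179.96   -0.22   21.31] t 9.97
```

```bash
python3 -m handwheel '[0,0,0.006,0,0,0,-1,0,0,0.006,0,0,0,-1,0,0,0.006,0,0,0,-1,0,0,0.006,0,0,0,-1,0,0,0.006,0,0,0,-1,0,0,0.006,0,0,0,-1,0,0,0.006,0,0,0,-1,0,0,0.006,0,0,0,-1,0,0,-0.13,0,0,0,-1,0,0,-0.27,0,0,0,-1,0,0,-0.4,0,0,0,-1,0,0,-0.4,0,0,0,-1]'; python3 h.py .5032 -.0443 .2 21.2
```

```text
clock: 10.97
eef_pos: [0.5516, 0.2781, 0.2143]
tool_rot: [-179.9, -0.8, 21.3]
force: [0.6, 1.4, 0.6]
gripper_width: 0.0128
shift [-0.5418  0.9424  0.0381] turn [-0.0014 -0.0089  0.0014] rows 7.8 at [0.5516 0.2781 0.2143] [-179.87   -0.8    21.32] t 10.97
```

```bash
python3 -m handwheel '[-0.54,0.942,0,0,0,0,-1,-0.54,0.942,0,0,0,0,-1,-0.54,0.942,0,0,0,0,-1,-0.54,0.942,0,0,0,0,-1,-0.54,0.942,0,0,0,0,-1,-0.54,0.942,0,0,0,0,-1,-0.54,0.942,0,0,0,0,-1,-0.54,0.942,0,0,0,0,-1,-0.54,0.942,0,0,0,0,-1,-0.54,0.942,0,0,0,0,-1,-0.54,0.942,0,0,0,0,-1,-0.54,0.942,0,0,0,0,-1]'
python3 - <<'E'
from h import *
for i in range(6):
    imaging.snapshot('scene');print(env.observe()['eef_pos'],env.observe()['tool_rot'])
E
python3 h.py .5032 -.0443 .0925 21.2
```

```text
clock: 11.97
eef_pos: [0.5004, -0.0456, 0.2061]
tool_rot: [-180.0, -0.0, 21.5]
force: [0.1, 0.1, -0.7]
gripper_width: 0.0135
[ 0.50046131 -0.04549094  0.2061333 ] [-1.79967438e+02 -2.44536626e-02  2.15103810e+01]
[ 0.50048573 -0.04558859  0.20614867] [-1.79974715e+02 -1.97083542e-02  2.15086417e+01]
[ 0.50046989 -0.04584627  0.20613868] [-1.79980870e+02 -1.54006417e-02  2.14848307e+01]
[ 0.50043958 -0.04606604  0.20614241] [-1.79986537e+02 -1.13088147e-02  2.14649076e+01]
[ 0.5004433  -0.04639998  0.2061229 ] [-1.79991452e+02 -6.64843454e-03  2.14346595e+01]
[ 0.50040755 -0.0466474   0.20613998] [-1.79995107e+02 -4.57546508e-03  2.14061924e+01]
shift [ 0.0115 -0.0039  0.3788] turn [-0.0001 -0.0001  0.0023] rows 2.7 at [ 0.5004 -0.0466  0.2061] [-180.     -0.     21.41] t 12.27
```

```bash
python3 -m handwheel '[0.0115,-0.005,0.12,0,0,0,-1,0.0115,-0.005,0.24,0,0,0,-1,0.0115,-0.005,0.33,0,0,0,-1,0.0115,-0.005,0.35,0,0,0,-1,0.0115,-0.005,0.35,0,0,0,-1,0.0115,-0.005,0.35,0,0,0,-1,0.0115,-0.005,0.35,0,0,0,-1]';python3 h.py .5034 -.0438 .0925 21.2
```

```text
clock: 12.85
eef_pos: [0.5046, -0.0446, 0.103]
tool_rot: [179.9, -0.2, 21.3]
force: [-0.6, -0.5, -1.5]
gripper_width: 0.0132
shift [-0.0028 -0.0039  0.0349] turn [ 0.001  -0.0021  0.0014] rows 0.3 at [ 0.5046 -0.0446  0.103 ] [179.91  -0.19  21.32] t 12.85
```

Within about 1 mm; set it down and release.

```bash
python3 -m handwheel '[-0.003,-0.002,0.02,0,0,0,-1,-0.003,-0.002,0.034,0,0,0,-1,-0.003,-0.002,0.038,0,0,0,-1,-0.003,-0.002,0.038,0,0,0,-1,-0.003,-0.002,0.038,0,0,0,0,-0.003,-0.002,0.038,0,0,0,0,-0.003,-0.002,0.038,0,0,0,0,-0.003,-0.002,0.038,0,0,0,0,-0.003,-0.002,0.038,0,0,0,0,-0.003,-0.002,0.038,0,0,0,0]';python3 h.py .5254 -.107 .26 21.2
```

```text
clock: 13.68
eef_pos: [0.5019, -0.0445, 0.0897]
tool_rot: [-180.0, 0.0, 21.3]
force: [0.5, 0.6, -0.1]
gripper_width: 0.041
shift [-0.0027  0.2224 -0.5678] turn [-0.      0.      0.0013] rows 4.4 at [ 0.5019 -0.0445  0.0897] [-180.      0.     21.32] t 13.68
```

```bash
python3 -m handwheel '[0,0,-0.12,0,0,0,0,0,0,-0.25,0,0,0,0,0,0,-0.37,0,0,0,0,0,0.222,-0.5,0,0,0,0,0,0.222,-0.57,0,0,0,0,0,0.222,-0.57,0,0,0,0,0,0.222,-0.57,0,0,0,0,0,0.222,-0.57,0,0,0,0,0,0.222,-0.57,0,0,0,0,0,0.222,-0.57,0,0,0,0]'
cat > hous.py <<'E'
from cells import *
im,c,o=find('wrist',z0=.006)
for x in o: print(x)
v=cv2.resize(im[:,:,::-1],None,fx=4,fy=4,interpolation=cv2.INTER_CUBIC)
H=np.array([float(sys.argv[2]),float(sys.argv[3])]);ph=np.radians(-8.84)
for k in range(6):
    w=H+.0405*np.array([np.cos(ph+k*np.pi/3),np.sin(ph+k*np.pi/3)])
    pts=proj(c,np.c_[w[0]+.0185*np.cos(t),w[1]+.0185*np.sin(t),0*t+.006]);cv2.polylines(v,[(pts*4+1.5).astype(np.int32)],True,(0,255,0),1)
    p=proj(c,np.array([*w,.006]))*4;cv2.putText(v,str(k),tuple(p.astype(int)),0,1,(0,255,255),2)
for cf,p,X,iou in o:
    cs,_=cv2.findContours(cv2.resize(sil(c,*X,.006).astype(np.uint8),None,fx=4,fy=4,interpolation=0),cv2.RETR_EXTERNAL,cv2.CHAIN_APPROX_NONE); cv2.drawContours(v,cs,-1,(0,0,255),1)
x,y=(proj(c,np.array([*H,.03]))*4).astype(int);y0=max(y-300,0);x0=max(x-320,0)
cv2.imwrite('pics/%s.png'%sys.argv[1],v[y0:y0+600,x0:x0+640])
E
python3 hous.py h1 .5032 -.0443; python3 h.py .5 0 .2
```

```text
clock: 14.52
eef_pos: [0.5249, -0.105, 0.2591]
tool_rot: [-179.9, 0.2, 21.5]
force: [0.4, -0.3, 0.4]
gripper_width: 0.0435
(0.86, array([328.1213, 149.5485]), array([ 0.5023, -0.0449]), np.float64(0.9749835418038183))
shift [ 0.0501 -0.3577  0.199 ] turn [-0.0009  0.0012 -0.    ] rows 3.0 at [ 0.5253 -0.1054  0.2596] [-1.7992e+02  1.1000e-01  2.1430e+01] t 14.62
```

View pics/h1.png

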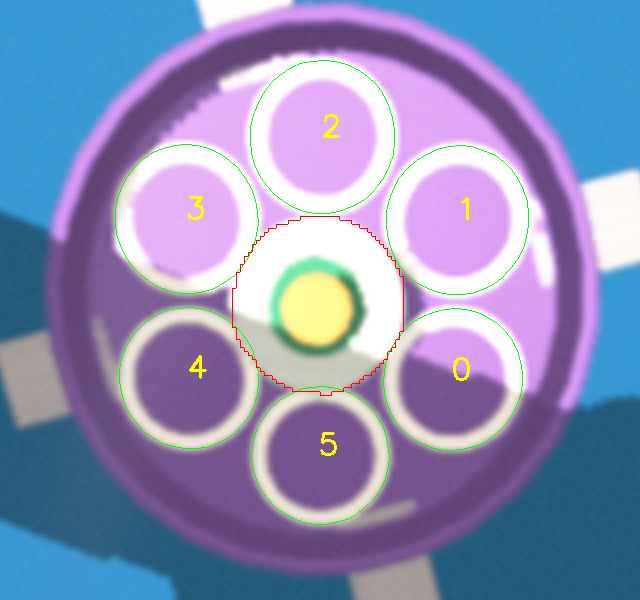

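```bash
python3 cells.py c2 side | grep -v "iou 0.[0-6]"; python3 h.py .518 .1865 .2 21.2
```

```text
[ 0.5253 -0.1054  0.2596] 14.6167
side 0.94 [346.  326.7] [0.427  0.1921] iou 0.869
side 0.94 [312.1 344.7] [0.4472 0.2629] iou 0.95
side 0.94 [381.8 248.1] [ 0.5061 -0.0512] iou 0.867
side 0.92 [308.1 303.2] [0.5198 0.184 ] iou 0.86
side 0.92 [268.8 377.7] [0.4577 0.3607] iou 0.899
side 0.78 [267.9 285.5] [0.6148 0.191 ] iou 0.9
shift [ 0.3317 -0.9166  0.2006] turn [-0.0005  0.0007  0.0022] rows 7.2 at [ 0.5257 -0.1059  0.2601] [-1.7995e+02  6.0000e-02  2.1390e+01] t 14.72
```

```bash
python3 -m handwheel '[0.332,-0.912,0.2,0,0,0,0,0.332,-0.912,0.2,0,0,0,0,0.332,-0.912,0.2,0,0,0,0,0.332,-0.912,0.2,0,0,0,0,0.332,-0.912,0.2,0,0,0,0,0.332,-0.912,0.2,0,0,0,0,0.332,-0.912,0.2,0,0,0,0,0.332,-0.912,0.2,0,0,0,0,0.332,-0.912,0.3,0,0,0,0,0.332,-0.912,0.4,0,0,0,0,0.332,-0.912,0.4,0,0,0,0,0.332,-0.912,0.4,0,0,0,0]';  python3 h.py .518 .1863 .0865 21.2
```

```text
clock: 15.72
eef_pos: [0.5184, 0.1841, 0.1397]
tool_rot: [-180.0, 0.2, 21.3]
force: [0.4, 0.6, 0.6]
gripper_width: 0.0436
shift [ 0.002  -0.0073  0.1773] turn [-0.0002  0.0023  0.0016] rows 1.3 at [0.5184 0.1841 0.1397] [-179.98    0.21   21.35] t 15.72
```

```bash
python3 -m handwheel '[0,-0.006,0.1,0,0,0,0,0,-0.006,0.17,0,0,0,0,0,-0.006,0.177,0,0,0,0,0,-0.006,0.177,0,0,0,-1,0,-0.006,0.177,0,0,0,-1,0,-0.006,0.177,0,0,0,-1,0,-0.006,0.177,0,0,0,-1,0,-0.006,0.177,0,0,0,-1,0,-0.006,0.177,0,0,0,-1,0,-0.006,0.177,0,0,0,-1,0,-0.006,0.177,0,0,0,-1,0,-0.006,0.177,0,0,0,-1]';  python3 h.py .5432 -.0505 .21 21.2; python3 h.py .5182 .186 .21 21.2
```

```text
clock: 16.72
eef_pos: [0.519, 0.1863, 0.0885]
tool_rot: [180.0, -0.0, 21.3]
force: [-2.1, -1.6, 6.6]
gripper_width: 0.013
shift [-0.2116  0.7648 -0.4048] turn [ 0.0004 -0.0003  0.0013] rows 6.4 at [0.519  0.1863 0.0885] [ 1.7997e+02 -3.0000e-02  2.1320e+01] t 16.72
shift [-2.600e-03  1.000e-04 -4.051e-01] turn [ 0.0004 -0.0003  0.0013] rows 2.9 at [0.519  0.1863 0.0885] [ 1.7997e+02 -3.0000e-02  2.1320e+01] t 16.72
```

```bash
python3 -m handwheel '[0,0,-0.13,0,0,0,-1,0,0,-0.26,0,0,0,-1,0,0,-0.4,0,0,0,-1,-0.212,0.765,-0.4,0,0,0,-1,-0.212,0.765,-0.4,0,0,0,-1,-0.212,0.765,-0.4,0,0,0,-1,-0.212,0.765,-0.4,0,0,0,-1,-0.212,0.765,-0.4,0,0,0,-1,-0.212,0.765,-0.4,0,0,0,-1,-0.212,0.765,-0.4,0,0,0,-1,-0.212,0.765,-0.4,0,0,0,-1,-0.212,0.765,-0.4,0,0,0,-1]'; python3 -m handwheel '[0,0,0.1,0,0,0,-1,0,0,0.2,0,0,0,-1,0,0,0.2,0,0,0,-1,0,0,0.2,0,0,0,-1,0,0,0.2,0,0,0,-1]';python3 h.py .5432 -.0505 .0935 21.2
```

```text
clock: 17.72
eef_pos: [0.5427, -0.0499, 0.2075]
tool_rot: [-179.9, -0.0, 21.4]
force: [0.1, 0.1, -1.6]
gripper_width: 0.0128
clock: 18.13
eef_pos: [0.5439, -0.0492, 0.1489]
tool_rot: [180.0, -0.1, 21.4]
force: [-0.2, -0.1, -1.5]
gripper_width: 0.0132
shift [-0.004   0.0031  0.1848] turn [ 0.0001 -0.0012  0.0028] rows 1.3 at [ 0.5439 -0.0492  0.1489] [ 1.7999e+02 -1.1000e-01  2.1450e+01] t 18.13
```

```bash
python3 -m handwheel '[-0.003,0.004,0.06,0,0,0,-1,-0.003,0.004,0.12,0,0,0,-1,-0.003,0.004,0.15,0,0,0,-1,-0.003,0.004,0.17,0,0,0,-1,-0.003,0.004,0.185,0,0,0,-1,-0.003,0.004,0.185,0,0,0,-1,-0.003,0.004,0.188,0,0,0,-1]';python3 h.py .5432 -.0505 .0935 21.2
```

```text
clock: 18.72
eef_pos: [0.5435, -0.052, 0.0923]
tool_rot: [180.0, -0.1, 21.3]
force: [-2.5, -0.7, 9.8]
gripper_width: 0.0131
shift [ 0.001  -0.0049 -0.004 ] turn [ 0.0005 -0.0011  0.0014] rows 0.0 at [ 0.5435 -0.052   0.0923] [ 1.7995e+02 -1.0000e-01  2.1320e+01] t 18.72
```

```bash
python3 -m handwheel '[0,0,-0.008,0,0,0,0,0,0,-0.008,0,0,0,0,0,0,-0.008,0,0,0,0,0,0,-0.008,0,0,0,0,0,0,-0.008,0,0,0,0,0,0,-0.12,0,0,0,0,0,0,-0.24,0,0,0,0,0,0,-0.36,0,0,0,0]'; python3 cells.py c3 side scene; python3 h.py .4287 .191 .2 21.2
```

```text
clock: 19.38
eef_pos: [0.5419, -0.052, 0.1999]
tool_rot: [-179.9, 0.1, 21.3]
force: [0.8, -0.2, -0.6]
gripper_width: 0.0432
[ 0.5419 -0.052   0.1999] 19.3833
side 0.93 [366.5 240. ] [ 0.5483 -0.0564] iou 0.777
side 0.89 [267.7 285. ] [0.6156 0.1904] iou 0.916
side 0.84 [345.8 326.6] [0.4275 0.1926] iou 0.901
side 0.77 [381.7 247.5] [ 0.5068 -0.0527] iou 0.921
side 0.71 [268.7 377.8] [0.4578 0.3612] iou 0.94
side 0.62 [311.9 344.5] [0.4479 0.263 ] iou 0.905
scene 0.9 [336.1 308.8] [0.6171 0.1927] iou 0.923
scene 0.84 [463.5 336.7] [0.458  0.3624] iou 0.897
scene 0.7 [320.9 207.9] [ 0.4993 -0.0461] iou 0.941
scene 0.66 [414.4 265.7] [0.4292 0.1936] iou 0.924
scene 0.65 [430.2 294.6] [0.4483 0.2636] iou 0.913
scene 0.62 [304.4 211.1] [ 0.5366 -0.0567] iou 0.703
shift [-0.0602 -0.8941 -0.001 ] turn [ 0.001  -0.0011  0.0011] rows 6.4 at [ 0.543  -0.0524  0.2001] [ 1.7991e+02 -1.0000e-01  2.1300e+01] t 19.58
```

```bash
python3 -c "
import cv2,numpy as np;a=cv2.imread('pics/c3_side.png')[210:310,320:440];b=cv2.imread('pics/c3_scene.png')[160:260,270:390];cv2.imwrite('pics/c3z.png',cv2.resize(np.hstack([a,b]),(792,330),interpolation=2))"
```

```text
(no output)
```

View pics/c3z.png

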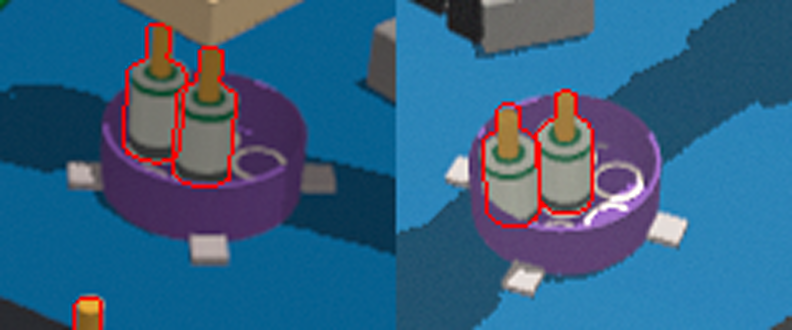

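```bash
python3 -m handwheel '[-0.06,-0.894,0,0,0,0,0,-0.06,-0.894,0,0,0,0,0,-0.06,-0.894,0,0,0,0,0,-0.06,-0.894,0,0,0,0,0,-0.06,-0.894,0,0,0,0,0,-0.06,-0.894,0,0,0,0,0,-0.06,-0.894,0,0,0,0,0,-0.06,-0.894,0,0,0,0,0,-0.06,-0.894,0.1,0,0,0,0,-0.06,-0.894,0.2,0,0,0,0,-0.06,-0.894,0.2,0,0,0,0,-0.06,-0.894,0.2,0,0,0,0]';  python3 h.py .4287 .1915 .0875 21.2
```

```text
clock: 20.58
eef_pos: [0.427, 0.1897, 0.1375]
tool_rot: [-180.0, 0.3, 21.3]
force: [0.4, 0.2, -0.1]
gripper_width: 0.0434
shift [ 0.0082 -0.0035  0.1666] turn [-0.0002  0.0036  0.0011] rows 1.2 at [0.427  0.1897 0.1375] [-179.99    0.32   21.3 ] t 20.58
```

```bash
python3 -m handwheel '[0.004,-0.004,0.1,0,0,0,0,0.004,-0.004,0.16,0,0,0,0,0.004,-0.004,0.166,0,0,0,0,0.004,-0.004,0.166,0,0,0,-1,0.004,-0.004,0.166,0,0,0,-1,0.004,-0.004,0.166,0,0,0,-1,0.004,-0.004,0.166,0,0,0,-1,0.004,-0.004,0.166,0,0,0,-1,0.004,-0.004,0.166,0,0,0,-1,0.004,-0.004,0.166,0,0,0,-1,0.004,-0.004,0.166,0,0,0,-1]';  python3 h.py .5178 -.0821 .21 21.2
```

```text
clock: 21.5
eef_pos: [0.4291, 0.1927, 0.09]
tool_rot: [180.0, -0.0, 21.3]
force: [-2.0, -1.7, 5.4]
gripper_width: 0.0131
shift [-0.0575  0.9611 -0.3993] turn [ 0.0004 -0.0003  0.0013] rows 7.5 at [0.4291 0.1927 0.09  ] [ 1.7997e+02 -2.0000e-02  2.1320e+01] t 21.5
```

```bash
python3 -m handwheel '[0,0,-0.13,0,0,0,-1,0,0,-0.26,0,0,0,-1,0,0,-0.4,0,0,0,-1,-0.058,0.961,-0.4,0,0,0,-1,-0.058,0.961,-0.4,0,0,0,-1,-0.058,0.961,-0.4,0,0,0,-1,-0.058,0.961,-0.4,0,0,0,-1,-0.058,0.961,-0.4,0,0,0,-1,-0.058,0.961,-0.4,0,0,0,-1,-0.058,0.961,-0.4,0,0,0,-1,-0.058,0.961,-0.4,0,0,0,-1,-0.058,0.961,-0.4,0,0,0,-1]'; python3 -m handwheel '[0,0,0,0,0,0,-1,0,0,0.05,0,0,0,-1,0,0,0.1,0,0,0,-1,0,0,0.15,0,0,0,-1,0,0,0.15,0,0,0,-1,0,0,0.15,0,0,0,-1]';python3 h.py .5178 -.0821 .095 21.2
```

```text
clock: 22.5
eef_pos: [0.5175, -0.085, 0.2087]
tool_rot: [-180.0, 0.0, 21.0]
force: [0.2, 0.9, -1.0]
gripper_width: 0.013
clock: 23.0
eef_pos: [0.5169, -0.0804, 0.1642]
tool_rot: [-179.9, 0.1, 21.5]
force: [-0.0, 0.2, -0.5]
gripper_width: 0.0132
shift [0.001  0.0065 0.2306] turn [-0.0008  0.0008  0.0033] rows 1.7 at [ 0.5169 -0.0804  0.1642] [-1.7993e+02  7.0000e-02  2.1500e+01] t 23.0
```

```bash
python3 -m handwheel '[0.001,0.003,0.05,0,0,0,-1,0.001,0.003,0.1,0,0,0,-1,0.001,0.003,0.1,0,0,0,-1,0.001,0.003,0.1,0,0,0,-1,0.001,0.003,0.1,0,0,0,-1,0.001,0.003,0.1,0,0,0,-1]';python3 h.py .5178 -.0821 .095 21.2
```

```text
clock: 23.5
eef_pos: [0.5191, -0.0827, 0.1358]
tool_rot: [179.9, -0.1, 21.3]
force: [0.1, 0.6, -1.2]
gripper_width: 0.0134
shift [-0.0035 -0.0036  0.1359] turn [ 0.0008 -0.0013  0.0016] rows 1.0 at [ 0.5191 -0.0827  0.1358] [ 1.7993e+02 -1.2000e-01  2.1340e+01] t 23.5
```

```bash
python3 -m handwheel '[-0.003,-0.002,0.04,0,0,0,-1,-0.003,-0.002,0.08,0,0,0,-1,-0.003,-0.002,0.11,0,0,0,-1,-0.003,-0.002,0.13,0,0,0,-1,-0.003,-0.002,0.138,0,0,0,-1,-0.003,-0.002,0.14,0,0,0,-1]';python3 h.py .5178 -.0821 .095 21.2
```

```text
clock: 24.0
eef_pos: [0.5176, -0.0829, 0.0948]
tool_rot: [179.9, 0.1, 21.3]
force: [-7.7, 0.1, 27.9]
gripper_width: 0.013
shift [ 0.0016 -0.0021 -0.0006] turn [0.0013 0.0011 0.0013] rows 0.0 at [ 0.5176 -0.0829  0.0948] [1.7988e+02 1.0000e-01 2.1310e+01] t 24.0
```

```bash
python3 -m handwheel '[0,0,-0.004,0,0,0,-1,0,0,-0.004,0,0,0,0,0,0,-0.004,0,0,0,0,0,0,-0.004,0,0,0,0,0,0,-0.004,0,0,0,0,0,0,-0.12,0,0,0,0,0,0,-0.24,0,0,0,0,0,0,-0.36,0,0,0,0]'; python3 cells.py c4 side scene; python3 h.py .4482 .2628 .2 21.2
```

```text
clock: 24.67
eef_pos: [0.5165, -0.0826, 0.2008]
tool_rot: [-179.9, 0.1, 21.3]
force: [2.0, 0.4, 0.6]
gripper_width: 0.0427
[ 0.5165 -0.0826  0.2008] 24.6667
side 0.94 [268.7 378.3] [0.457  0.3618] iou 0.936
side 0.91 [312.  344.4] [0.4481 0.2625] iou 0.883
side 0.74 [267.7 284.6] [0.6161 0.1897] iou 0.902
side 0.66 [362.7 243.8] [ 0.5472 -0.0395] iou 0.685
side 0.63 [390.1 231.6] [ 0.5256 -0.1174] iou 0.286
side 0.56 [381.7 247.9] [ 0.5062 -0.0519] iou 0.873
scene 0.92 [309.7 215.2] [ 0.5328 -0.0405] iou 0.69
scene 0.87 [322.3 206.8] [ 0.4952 -0.0477] iou 0.743
scene 0.83 [335.7 308.5] [0.6176 0.192 ] iou 0.894
scene 0.79 [430.3 295.5] [0.4495 0.2648] iou 0.927
scene 0.75 [463.2 337.6] [0.4599 0.3633] iou 0.899
scene 0.72 [324.6 221.7] [ 0.5155 -0.0054] iou 0.141
scene 0.49 [306.3 192.7] [ 0.5021 -0.1059] iou 0.528
shift [ 0.2033 -1.158   0.0021] turn [ 0.0009 -0.0009  0.0011] rows 8.5 at [ 0.5175 -0.083   0.2011] [ 1.7992e+02 -8.0000e-02  2.1300e+01] t 24.87
```

```bash
cat > z.sh <<'E'
python3 -c "
import cv2,numpy as np;a=cv2.imread('pics/$1_side.png')[210:310,320:440];b=cv2.imread('pics/$1_scene.png')[160:260,270:390];cv2.imwrite('pics/$1z.png',cv2.resize(np.hstack([a,b]),(792,330),interpolation=2))"
E
bash z.sh c4
```

```text
(no output)
```

View pics/c4z.png

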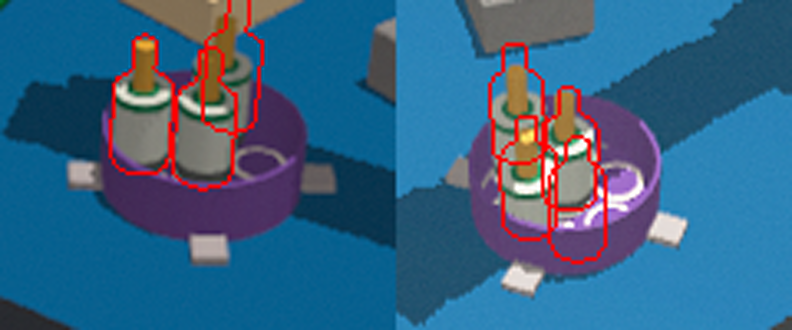

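```bash
python3 h.py .5254 -.107 .26 21.2; python3 -m handwheel '[0.03,0.08,-0.1,0,0,0,0,0.03,0.08,-0.2,0,0,0,0,0.03,0.08,-0.2,0,0,0,0,0.03,0.08,-0.2,0,0,0,0,0.03,0.08,-0.2,0,0,0,0,0.03,0.08,-0.2,0,0,0,0]'; python3 hous.py h2 .5032 -.0443
```

```text
shift [-0.0044  0.0843 -0.1964] turn [ 0.0009 -0.0009  0.0011] rows 1.5 at [ 0.5175 -0.083   0.2011] [ 1.7992e+02 -8.0000e-02  2.1300e+01] t 24.87
clock: 25.37
eef_pos: [0.533, -0.1016, 0.2584]
tool_rot: [-179.9, 0.2, 21.4]
force: [-0.6, -0.4, 0.3]
gripper_width: 0.0432
(0.78, array([317.016 , 194.4316]), array([ 0.5157, -0.084 ]), np.float64(0.9662556781310837))
(0.74, array([318.1891, 149.75  ]), array([ 0.502 , -0.0449]), np.float64(0.9124183006535947))
(0.65, array([365.4181, 148.8257]), array([ 0.5418, -0.0287]), np.float64(0.9483830845771144))
```

View pics/h2.png

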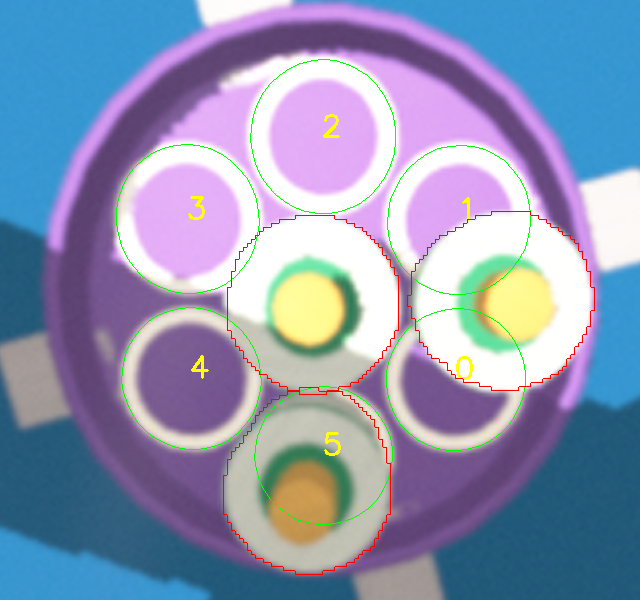

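```bash
python3 h.py .5418 -.0287 .14 21.2; python3 -m handwheel '[0.116,-0.216,0.2,0,0,0,-0.35,0.116,-0.216,0.3,0,0,0,-0.35,0.116,-0.216,0.4,0,0,0,-0.35,0.116,-0.216,0.4,0,0,0,-0.35,0.116,-0.216,0.4,0,0,0,-0.35,0.116,-0.216,0.4,0,0,0,-0.35,0.116,-0.216,0.4,0,0,0,-0.35,0.116,-0.216,0.4,0,0,0,-0.35]'; python3 h.py .5418 -.0287 .093 21.2
```

```text
shift [ 0.1159 -0.2154  0.3962] turn [-0.001   0.0016  0.0017] rows 3.3 at [ 0.5333 -0.1016  0.2588] [-1.7991e+02  1.5000e-01  2.1350e+01] t 25.47
clock: 26.13
eef_pos: [0.5444, -0.0296, 0.1422]
tool_rot: [179.9, -0.2, 21.2]
force: [-0.2, -0.2, -0.2]
gripper_width: 0.0284
shift [-0.0075 -0.0062  0.1639] turn [ 0.0012 -0.0018  0.0004] rows 1.2 at [ 0.5444 -0.0296  0.1422] [ 1.799e+02 -1.600e-01  2.123e+01] t 26.13
```

```bash
python3 -m handwheel '[-0.006,-0.005,0,0,0,0,-0.35,-0.006,-0.005,0.05,0,0,0,-0.35,-0.006,-0.005,0.1,0,0,0,-0.35,-0.006,-0.005,0.15,0,0,0,-0.35,-0.006,-0.005,0.16,0,0,0,-0.35,-0.006,-0.005,0.16,0,0,0,-1,-0.006,-0.005,0.16,0,0,0,-1,-0.006,-0.005,0.16,0,0,0,-1,-0.006,-0.005,0.16,0,0,0,-1,-0.006,-0.005,0.16,0,0,0,-1]'; python3 h.py .5432 -.0505 .104 21.2
```

```text
clock: 26.97
eef_pos: [0.5416, -0.0282, 0.0936]
tool_rot: [179.9, -0.1, 21.3]
force: [-1.9, -0.8, 4.9]
gripper_width: 0.0131
shift [-0.022   0.0714 -0.0346] turn [ 0.0007 -0.001   0.0012] rows 0.6 at [ 0.5416 -0.0282  0.0936] [ 1.7993e+02 -9.0000e-02  2.1310e+01] t 26.97
```

```bash
python3 -m handwheel '[0,0,-0.05,0,0,0,-1,0,0,-0.05,0,0,0,-1,-0.011,0.036,-0.05,0,0,0,-1,-0.022,0.07,-0.05,0,0,0,-1,-0.022,0.07,-0.05,0,0,0,-1,-0.022,0.07,-0.05,0,0,0,-1,-0.022,0.07,-0.05,0,0,0,-1]'; python3 h.py .5432 -.0505 .0935 21.2
```

```text
clock: 27.55
eef_pos: [0.5421, -0.0503, 0.107]
tool_rot: [-180.0, 0.0, 21.3]
force: [-1.0, -0.5, -1.4]
gripper_width: 0.0129
shift [0.0032 0.002  0.0448] turn [-0.0004  0.0004  0.0008] rows 0.3 at [ 0.5421 -0.0503  0.107 ] [-1.7996e+02  3.0000e-02  2.1270e+01] t 27.55
```

```bash
python3 -m handwheel '[0.003,0.001,0.02,0,0,0,-1,0.003,0.001,0.036,0,0,0,-1,0.003,0.001,0.042,0,0,0,-1,0.003,0.001,0.042,0,0,0,-1,0.003,0.001,0.04,0,0,0,-0.35,0.003,0.001,0.04,0,0,0,-0.35,0.003,0.001,0.04,0,0,0,-0.35,0.003,0.001,0.04,0,0,0,-0.35,0.003,0.001,-0.1,0,0,0,0,0.003,0.001,-0.22,0,0,0,0,0.003,0.001,-0.34,0,0,0,0]'; python3 h.py .525 -.108 .26 21.2
```

```text
clock: 28.47
eef_pos: [0.543, -0.0497, 0.2108]
tool_rot: [-180.0, 0.0, 21.3]
force: [1.4, -1.3, 0.3]
gripper_width: 0.0392
shift [-0.1268  0.1589 -0.164 ] turn [-0.0005  0.0003  0.0016] rows 1.9 at [ 0.543  -0.0497  0.2108] [-1.7996e+02  2.0000e-02  2.1340e+01] t 28.47
```

```bash
python3 -m handwheel '[-0.09,0.16,-0.16,0,0,0,0,-0.09,0.16,-0.16,0,0,0,0,-0.09,0.16,-0.16,0,0,0,0,-0.09,0.16,-0.16,0,0,0,0,-0.09,0.16,-0.16,0,0,0,0,-0.09,0.16,-0.16,0,0,0,0,-0.09,0.16,-0.16,0,0,0,0,-0.09,0.16,-0.16,0,0,0,0]'; python3 hous.py h3 .5032 -.0443;python3 cells.py c5 side |grep -v 'iou 0.[0-7]'; python3 h.py .4482 .2628 .2 21.2
```

```text
clock: 29.13
eef_pos: [0.5353, -0.1035, 0.2566]
tool_rot: [-179.9, 0.1, 21.4]
force: [-0.0, 0.5, -0.0]
gripper_width: 0.0436
(0.8, array([315.0769, 192.4074]), array([ 0.516 , -0.0845]), np.float64(0.9238218205293738))
(0.75, array([355.4374, 169.0924]), array([ 0.5427, -0.0504]), np.float64(0.9329501915708812))
(0.66, array([316.0824, 146.9645]), array([ 0.5023, -0.0452]), np.float64(0.9557124518613607))
[ 0.5355 -0.1038  0.2569] 29.2333
side 0.87 [381.9 247.8] [ 0.5064 -0.0521] iou 0.912
side 0.83 [312.1 344.7] [0.4475 0.2633] iou 0.917
side 0.79 [268.1 285.9] [0.6142 0.1913] iou 0.87
side 0.71 [268.4 377.6] [0.4581 0.3609] iou 0.926
side 0.71 [382.4 191.2] [ 0.6386 -0.266 ] iou 0.877
shift [ 0.1743 -1.2451  0.1909] turn [-0.0003  0.0002  0.0018] rows 9.1 at [ 0.5356 -0.1041  0.2571] [-1.7998e+02  2.0000e-02  2.1360e+01] t 29.33
```

View pics/h3.png

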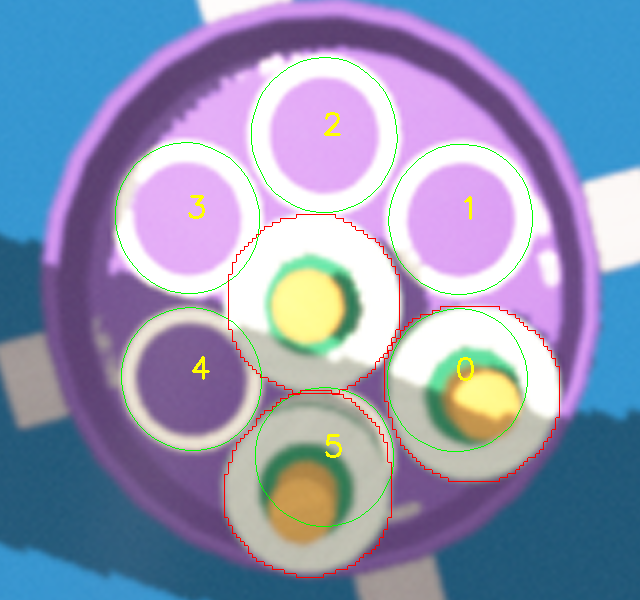

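```bash
python3 -m handwheel '[0.14,-0.98,0.19,0,0,0,0,0.14,-0.98,0.19,0,0,0,0,0.14,-0.98,0.19,0,0,0,0,0.14,-0.98,0.19,0,0,0,0,0.14,-0.98,0.19,0,0,0,0,0.14,-0.98,0.19,0,0,0,0,0.14,-0.98,0.19,0,0,0,0,0.14,-0.98,0.19,0,0,0,0,0.14,-0.98,0.19,0,0,0,0]'; python3 h.py .4487 .2625 .14 21.2
```

```text
clock: 30.08
eef_pos: [0.4659, 0.189, 0.2003]
tool_rot: [-179.9, 0.0, 21.8]
force: [0.4, 0.0, 0.3]
gripper_width: 0.0434
shift [ 0.0376 -0.2483  0.2014] turn [-0.0013  0.0001  0.0066] rows 2.3 at [0.4659 0.189  0.2003] [-1.7989e+02  1.0000e-02  2.1790e+01] t 30.08
```

```bash
python3 -m handwheel '[0.038,-0.248,0,0,0,0,0,0.038,-0.248,0.1,0,0,0,0,0.038,-0.248,0.2,0,0,0,0,0.038,-0.248,0.2,0,0,0,0,0.038,-0.248,0.2,0,0,0,0,0.038,-0.248,0.2,0,0,0,0,0.038,-0.248,0.2,0,0,0,0,0.038,-0.248,0.2,0,0,0,0]'; python3 h.py .4487 .2625 .0885 21.2
```

```text
clock: 30.75
eef_pos: [0.4529, 0.2575, 0.1419]
tool_rot: [180.0, -0.2, 21.2]
force: [0.3, -0.7, 0.4]
gripper_width: 0.0435
shift [-0.0074 -0.0207  0.178 ] turn [ 0.0003 -0.0018 -0.0002] rows 1.3 at [0.4529 0.2575 0.1419] [ 1.7997e+02 -1.6000e-01  2.1180e+01] t 30.75
```

```bash
python3 -m handwheel '[-0.007,-0.019,0.03,0,0,0,0,-0.007,-0.019,0.1,0,0,0,0,-0.007,-0.019,0.165,0,0,0,0,-0.007,-0.019,0.175,0,0,0,0,-0.007,-0.019,0.175,0,0,0,0]'; python3 h.py .4487 .2625 .0885 21.2
```

```text
clock: 31.17
eef_pos: [0.4466, 0.2622, 0.087]
tool_rot: [180.0, 0.1, 21.3]
force: [0.2, 0.4, 0.5]
gripper_width: 0.0436
shift [ 0.007   0.0016 -0.005 ] turn [0.0002 0.0016 0.0014] rows 0.1 at [0.4466 0.2622 0.087 ] [1.7998e+02 1.4000e-01 2.1330e+01] t 31.17
```

```bash
python3 -m handwheel '[0.003,0,0,0,0,0,-1,0.003,0,0,0,0,0,-1,0.003,0,0,0,0,0,-1,0.003,0,0,0,0,0,-1,0.003,0,0,0,0,0,-1,0.003,0,0,0,0,0,-1,0.003,0,0,0,0,0,-1,0.003,0,0,0,0,0,-1]'; python3 h.py .5286 -.0128 .21 21.2
```

```text
clock: 31.83
eef_pos: [0.4484, 0.2631, 0.0883]
tool_rot: [180.0, -0.0, 21.3]
force: [-0.2, -0.5, 4.2]
gripper_width: 0.013
shift [-0.0851  0.954  -0.4054] turn [ 0.0001 -0.0004  0.0013] rows 7.5 at [0.4484 0.2631 0.0883] [ 1.7999e+02 -3.0000e-02  2.1320e+01] t 31.83
```

```bash
python3 -m handwheel '[0,0,-0.13,0,0,0,-1,0,0,-0.26,0,0,0,-1,0,0,-0.4,0,0,0,-1,-0.085,0.954,-0.4,0,0,0,-1,-0.085,0.954,-0.4,0,0,0,-1,-0.085,0.954,-0.4,0,0,0,-1,-0.085,0.954,-0.4,0,0,0,-1,-0.085,0.954,-0.4,0,0,0,-1,-0.085,0.954,-0.4,0,0,0,-1,-0.085,0.954,-0.4,0,0,0,-1,-0.085,0.954,-0.4,0,0,0,-1,-0.085,0.954,-0.4,0,0,0,-1]'; python3 -m handwheel '[0,0,0,0,0,0,-1,0,0,0.05,0,0,0,-1,0,0,0.1,0,0,0,-1,0,0,0.2,0,0,0,-1,0,0,0.2,0,0,0,-1,0,0,0.2,0,0,0,-1,0,0,0.2,0,0,0,-1,0,0,0.2,0,0,0,-1]';python3 h.py .5286 -.0128 .0935 21.2
```

```text
clock: 32.83
eef_pos: [0.5286, -0.0159, 0.2072]
tool_rot: [-180.0, 0.1, 21.0]
force: [0.6, 1.9, -2.0]
gripper_width: 0.0133
clock: 33.5
eef_pos: [0.5296, -0.012, 0.1496]
tool_rot: [179.9, -0.2, 21.4]
force: [0.4, -0.5, -1.5]
gripper_width: 0.0129
shift [-0.0045  0.0012  0.1869] turn [ 0.0006 -0.0017  0.0021] rows 1.3 at [ 0.5296 -0.012   0.1496] [ 1.7995e+02 -1.5000e-01  2.1390e+01] t 33.5
```

```bash
python3 -m handwheel '[-0.003,0.001,0.06,0,0,0,-1,-0.003,0.001,0.11,0,0,0,-1,-0.003,0.001,0.145,0,0,0,-1,-0.003,0.001,0.17,0,0,0,-1,-0.003,0.001,0.181,0,0,0,-1,-0.003,0.001,0.185,0,0,0,-1,-0.003,0.001,0.185,0,0,0,-1]';python3 h.py .5286 -.0128 .0935 21.2
```

```text
clock: 34.08
eef_pos: [0.5285, -0.0134, 0.0944]
tool_rot: [179.9, -0.0, 21.3]
force: [-3.5, -0.2, 9.9]
gripper_width: 0.0129
shift [ 0.0009 -0.0017  0.0029] turn [ 0.001  -0.0003  0.0013] rows 0.0 at [ 0.5285 -0.0134  0.0944] [ 1.7991e+02 -3.0000e-02  2.1320e+01] t 34.08
```

```bash
python3 -m handwheel '[0,0,-0.003,0,0,0,0,0,0,-0.003,0,0,0,0,0,0,-0.003,0,0,0,0,0,0,-0.003,0,0,0,0,0,0,-0.003,0,0,0,0,0,0,-0.12,0,0,0,0,0,0,-0.24,0,0,0,0,0,0,-0.36,0,0,0,0,-0.03,-0.18,-0.36,0,0,0,0,-0.03,-0.18,-0.36,0,0,0,0]'; python3 cells.py c6 side scene|grep -v 'iou 0.[0-6]'; bash z.sh c6; python3 h.py .4582 .361 .2 21.2
```

```text
clock: 34.92
eef_pos: [0.4992, 0.0373, 0.2027]
tool_rot: [-180.0, -0.2, 21.5]
force: [-1.1, 0.7, -0.8]
gripper_width: 0.0437
[0.4992 0.0373 0.2027] 34.9167
side 0.93 [269.2 378.2] [0.4566 0.3612] iou 0.941
side 0.74 [364.1 246.1] [ 0.5403 -0.0344] iou 0.731
side 0.73 [381.5 247.6] [ 0.5067 -0.0521] iou 0.89
side 0.59 [267.7 285.5] [0.6148 0.1914] iou 0.802
scene 0.77 [463.  337.5] [0.4602 0.3631] iou 0.924
scene 0.62 [336.  308.3] [0.6169 0.1919] iou 0.963
shift [ 2.6960e-01 -1.0678e+00 -5.0000e-04] turn [0.0004 0.0005 0.0018] rows 7.9 at [0.4996 0.0332 0.2001] [1.7997e+02 4.0000e-02 2.1360e+01] t 35.12
```

View pics/c6z.png

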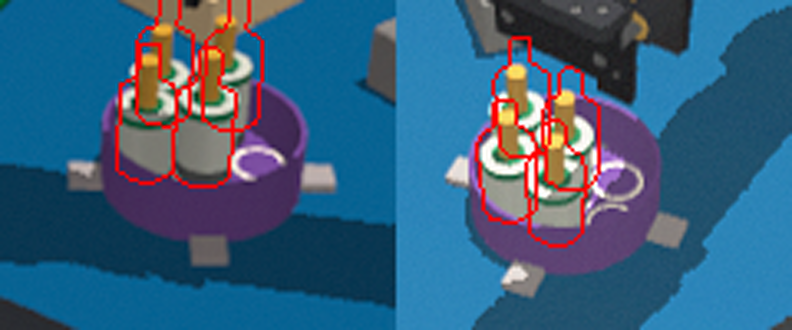

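```bash
python3 -m handwheel '[0.25,-0.98,0,0,0,0,0,0.25,-0.98,0,0,0,0,0,0.25,-0.98,0,0,0,0,0,0.25,-0.98,0,0,0,0,0,0.25,-0.98,0,0,0,0,0,0.25,-0.98,0,0,0,0,0,0.25,-0.98,0,0,0,0,0,0.25,-0.98,0,0,0,0,0,0.25,-0.98,0,0,0,0,0,0.25,-0.98,0,0,0,0,0]'; python3 h.py .4582 .3613 .14 21.2
```

```text
clock: 35.95
eef_pos: [0.4633, 0.3339, 0.1993]
tool_rot: [179.9, 0.1, 21.3]
force: [0.1, -1.0, -0.1]
gripper_width: 0.0432
shift [ 0.0177 -0.0916  0.1975] turn [0.0006 0.0012 0.0013] rows 1.6 at [0.4633 0.3339 0.1993] [1.7994e+02 1.1000e-01 2.1320e+01] t 35.95
```

```bash
python3 -m handwheel '[0.018,-0.09,0.05,0,0,0,0,0.018,-0.09,0.1,0,0,0,0,0.018,-0.09,0.2,0,0,0,0,0.018,-0.09,0.2,0,0,0,0,0.018,-0.09,0.2,0,0,0,0,0.018,-0.09,0.2,0,0,0,0,0.018,-0.09,0.2,0,0,0,0]'; python3 h.py .4582 .3613 .0885 21.2
```

```text
clock: 36.53
eef_pos: [0.4593, 0.3614, 0.142]
tool_rot: [-180.0, -0.1, 21.2]
force: [-0.1, -0.2, 0.4]
gripper_width: 0.0432
shift [-0.0041 -0.0009  0.1782] turn [-0.0001 -0.0015  0.0001] rows 1.3 at [0.4593 0.3614 0.142 ] [-1.7999e+02 -1.4000e-01  2.1210e+01] t 36.53
```

```bash
python3 -m handwheel '[-0.002,0,0.08,0,0,0,0,-0.002,0,0.15,0,0,0,0,-0.002,0,0.173,0,0,0,0,-0.002,0,0.173,0,0,0,0,-0.002,0,0.173,0,0,0,-1,-0.002,0,0.173,0,0,0,-1,-0.002,0,0.173,0,0,0,-1,-0.002,0,0.173,0,0,0,-1,-0.002,0,0.173,0,0,0,-1,-0.002,0,0.173,0,0,0,-1,-0.002,0,0.173,0,0,0,-1,-0.002,0,0.173,0,0,0,-1]'; python3 h.py .4886 -.0065 .21 21.2
```

```text
clock: 37.53
eef_pos: [0.4578, 0.3618, 0.089]
tool_rot: [-180.0, -0.1, 21.3]
force: [-0.4, -0.3, 3.2]
gripper_width: 0.0131
shift [-0.3502  1.181  -0.4036] turn [-0.     -0.0006  0.0013] rows 9.3 at [0.4578 0.3618 0.089 ] [-1.800e+02 -5.000e-02  2.132e+01] t 37.53
```

```bash
python3 -m handwheel '[0,0,-0.13,0,0,0,-1,0,0,-0.26,0,0,0,-1,0,0,-0.4,0,0,0,-1,-0.29,0.98,-0.4,0,0,0,-1,-0.29,0.98,-0.4,0,0,0,-1,-0.29,0.98,-0.4,0,0,0,-1,-0.29,0.98,-0.4,0,0,0,-1,-0.29,0.98,-0.4,0,0,0,-1,-0.29,0.98,-0.4,0,0,0,-1,-0.29,0.98,-0.4,0,0,0,-1,-0.29,0.98,-0.4,0,0,0,-1,-0.29,0.98,-0.4,0,0,0,-1]'; python3 h.py .4886 -.0065 .15 21.2
```

```text
clock: 38.53
eef_pos: [0.4832, 0.0503, 0.2077]
tool_rot: [179.9, 0.1, 20.8]
force: [-0.0, 0.4, -0.9]
gripper_width: 0.0134
shift [-0.0499  0.183   0.1929] turn [ 0.0013  0.0017 -0.0044] rows 1.9 at [0.4832 0.0503 0.2077] [1.7989e+02 1.5000e-01 2.0800e+01] t 38.53
```

```bash
python3 -m handwheel '[-0.05,0.183,0,0,0,0,-1,-0.05,0.183,0.05,0,0,0,-1,-0.05,0.183,0.1,0,0,0,-1,-0.05,0.183,0.15,0,0,0,-1,-0.05,0.183,0.19,0,0,0,-1,-0.05,0.183,0.19,0,0,0,-1,-0.05,0.183,0.19,0,0,0,-1,-0.05,0.183,0.19,0,0,0,-1,-0.05,0.183,0.19,0,0,0,-1,-0.05,0.183,0.19,0,0,0,-1]'; python3 h.py .4886 -.0065 .095 21.2
```

```text
clock: 39.37
eef_pos: [0.4898, -0.0002, 0.1524]
tool_rot: [180.0, -0.1, 21.3]
force: [-0.1, 0.9, -2.1]
gripper_width: 0.0134
shift [-0.0117  0.0178  0.1912] turn [ 0.0005 -0.0009  0.0016] rows 1.4 at [ 4.898e-01 -2.000e-04  1.524e-01] [ 1.7995e+02 -8.0000e-02  2.1340e+01] t 39.37
```

```bash
python3 -m handwheel '[-0.011,0.018,0,0,0,0,-1,-0.011,0.018,0.02,0,0,0,-1,-0.011,0.018,0.02,0,0,0,-1,-0.011,0.018,0.02,0,0,0,-1,-0.011,0.018,0.02,0,0,0,-1]'; python3 h.py .4886 -.0065 .095 21.2
```

```text
clock: 39.78
eef_pos: [0.4881, -0.0068, 0.1454]
tool_rot: [-180.0, 0.0, 21.3]
force: [-0.1, 0.1, -0.8]
gripper_width: 0.0133
shift [ 0.002  -0.0003  0.1681] turn [-0.0001  0.0001  0.0013] rows 1.2 at [ 0.4881 -0.0068  0.1454] [-1.7999e+02  1.0000e-02  2.1310e+01] t 39.78
```

```bash
python3 -m handwheel '[0.001,0,0.05,0,0,0,-1,0.001,0,0.1,0,0,0,-1,0.001,0,0.135,0,0,0,-1,0.001,0,0.158,0,0,0,-1,0.001,0,0.167,0,0,0,-1,0.001,0,0.17,0,0,0,-1,0.001,0,0.17,0,0,0,-1]';python3 h.py .4886 -.0065 .095 21.2
```

```text
clock: 40.37
eef_pos: [0.4883, -0.0066, 0.0951]
tool_rot: [180.0, 0.1, 21.3]
force: [-2.0, -0.7, 3.2]
gripper_width: 0.0132
shift [0.0009 0.0002 0.0004] turn [0.0003 0.0006 0.0015] rows 0.0 at [ 0.4883 -0.0066  0.0951] [1.7997e+02 5.0000e-02 2.1330e+01] t 40.37
```

```bash
python3 -m handwheel '[0,0,0,0,0,0,0,0,0,0,0,0,0,0,0,0,0,0,0,0,0,0,0,0,0,0,0,0,0,0,0,0,0,0,0,0,0,-0.12,0,0,0,0,0,0,-0.24,0,0,0,0,0,0,-0.36,0,0,0,0]'; python3 cells.py c7 side scene|grep -v 'iou 0.[0-6]'; bash z.sh c7; python3 h.py .6166 .191 .2 21.2
```

```text
clock: 41.03
eef_pos: [0.4879, -0.0064, 0.2034]
tool_rot: [-179.9, 0.1, 21.4]
force: [0.9, -0.5, -0.7]
gripper_width: 0.043
[ 0.4879 -0.0064  0.2034] 41.0333
side 0.77 [267.9 285.4] [0.6144 0.1911] iou 0.907
scene 0.84 [335.1 212.9] [ 0.4816 -0.0153] iou 0.779
scene 0.64 [335.7 308.3] [0.617  0.1916] iou 0.908
shift [ 0.6361 -0.4599  0.0117] turn [ 0.0011 -0.0012  0.0011] rows 5.6 at [ 0.4889 -0.0069  0.2034] [ 1.799e+02 -1.100e-01  2.130e+01] t 41.23
```

View pics/c7z.png

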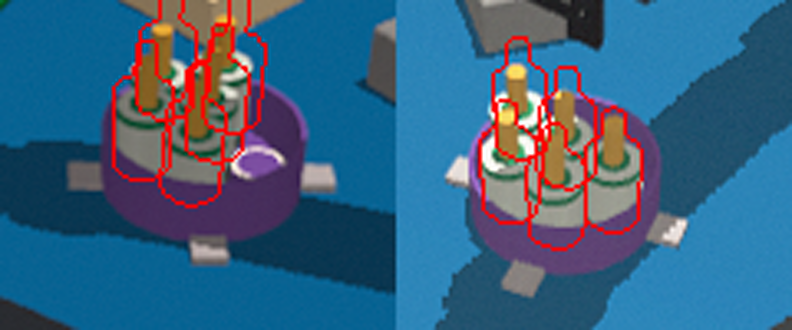

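```bash
python3 -m handwheel '[0.636,-0.456,0.01,0,0,0,0,0.636,-0.456,0.01,0,0,0,0,0.636,-0.456,0.01,0,0,0,0,0.636,-0.456,0.01,0,0,0,0,0.636,-0.456,0.01,0,0,0,0,0.636,-0.456,0.01,0,0,0,0,0.636,-0.456,0.1,0,0,0,0,0.636,-0.456,0.2,0,0,0,0,0.636,-0.456,0.2,0,0,0,0,0.636,-0.456,0.2,0,0,0,0,0.636,-0.456,0.2,0,0,0,0,0.636,-0.456,0.2,0,0,0,0]'; python3 h.py .6166 .1908 .0885 21.2
```

```text
clock: 42.23
eef_pos: [0.6172, 0.1903, 0.1441]
tool_rot: [180.0, -0.1, 21.3]
force: [-0.3, -0.2, -0.3]
gripper_width: 0.0433
shift [-0.0017 -0.0023  0.1852] turn [ 0.     -0.0015  0.001 ] rows 1.3 at [0.6172 0.1903 0.1441] [ 1.800e+02 -1.400e-01  2.129e+01] t 42.23
```

```bash
python3 -m handwheel '[0,-0.002,0.08,0,0,0,0,0,-0.002,0.15,0,0,0,0,0,-0.002,0.18,0,0,0,0,0,-0.002,0.182,0,0,0,0,0,-0.002,0.182,0,0,0,-1,0,-0.002,0.182,0,0,0,-1,0,-0.002,0.182,0,0,0,-1,0,-0.002,0.182,0,0,0,-1,0,-0.002,0.182,0,0,0,-1,0,-0.002,0.182,0,0,0,-1,0,-0.002,0.182,0,0,0,-1,0,-0.002,0.182,0,0,0,-1]'; python3 h.py .525 -.11 .23 21.2;python3 h.py .6166 .19 .23 21.2
```

```text
clock: 43.23
eef_pos: [0.6165, 0.1908, 0.0885]
tool_rot: [180.0, -0.0, 21.3]
force: [-1.3, -0.4, 3.7]
gripper_width: 0.0131
shift [-0.6481  0.8233 -0.4717] turn [ 0.0002 -0.0004  0.0013] rows 8.3 at [0.6165 0.1908 0.0885] [ 1.7998e+02 -4.0000e-02  2.1310e+01] t 43.23
shift [-2.000e-04  2.700e-03 -4.715e-01] turn [ 0.0002 -0.0004  0.0013] rows 3.4 at [0.6165 0.1908 0.0885] [ 1.7998e+02 -4.0000e-02  2.1310e+01] t 43.23
```

```bash
python3 -m handwheel '[0,0,-0.13,0,0,0,-1,0,0,-0.26,0,0,0,-1,0,0,-0.4,0,0,0,-1,-0.648,0.823,-0.54,0,0,0,-1,-0.648,0.823,-0.54,0,0,0,-1,-0.648,0.823,-0.54,0,0,0,-1,-0.648,0.823,-0.54,0,0,0,-1,-0.648,0.823,-0.54,0,0,0,-1,-0.648,0.823,-0.54,0,0,0,-1,-0.648,0.823,-0.54,0,0,0,-1,-0.648,0.823,-0.54,0,0,0,-1,-0.648,0.823,-0.54,0,0,0,-1]'; python3 -m handwheel '[0,0,0,0,0,0,-1,0,0,0,0,0,0,-1,0,0,0,0,0,0,-1,0,0,0,0,0,0,-1]'; python3 hous.py h4 .5032 -.0443;python3 h.py .4632 -.0381 .2 21.2
```

```text
clock: 44.23
eef_pos: [0.5229, -0.1179, 0.2496]
tool_rot: [179.8, 0.2, 20.7]
force: [0.4, -0.3, -2.2]
gripper_width: 0.0132
clock: 44.57
eef_pos: [0.5251, -0.1081, 0.2498]
tool_rot: [-180.0, -0.0, 21.5]
force: [0.3, 0.3, -1.6]
gripper_width: 0.0128
(0.89, array([368.2525, 168.6005]), array([ 0.5431, -0.0504]), np.float64(0.9661721068249258))
(0.79, array([326.5399, 192.3818]), array([ 0.5158, -0.0842]), np.float64(0.9226932668329177))
(0.79, array([326.1727, 262.8218]), array([ 0.5414, -0.1504]), np.float64(0.5161579892280072))
(0.75, array([631.8221,   7.7308]), array([0.7222, 0.1858]), np.float64(0.6528662420382165))
(0.71, array([329.2802,  97.8117]), array([ 0.4881, -0.0075]), np.float64(0.9283833596629805))
(0.69, array([328.6546, 146.0362]), array([ 0.5023, -0.0451]), np.float64(0.9730061349693252))
(0.59, array([370.115 , 124.3974]), array([ 0.5295, -0.0146]), np.float64(0.969896004378763))
shift [-0.1061 -0.2943  0.1662] turn [-0.0003 -0.      0.0029] rows 2.5 at [ 0.5251 -0.1086  0.2498] [-179.97   -0.     21.46] t 44.67
```

View pics/h4.png

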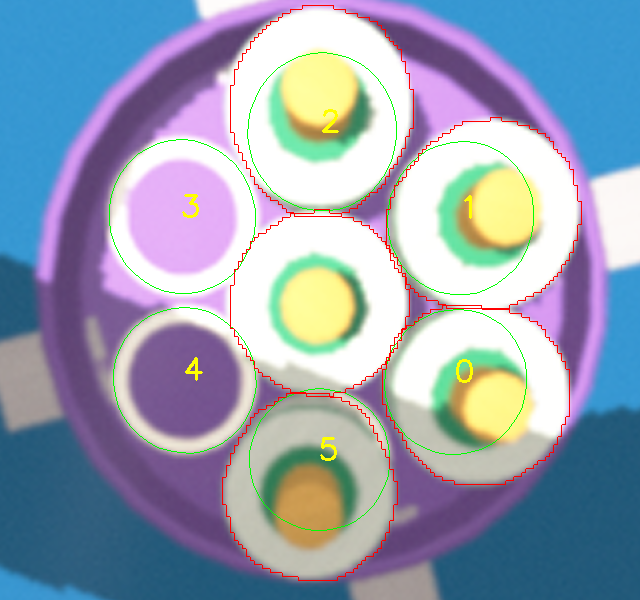

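```bash
python3 -m handwheel '[-0.106,-0.29,0.12,0,0,0,-1,-0.106,-0.29,0.12,0,0,0,-1,-0.106,-0.29,0.12,0,0,0,-1,-0.106,-0.29,0.12,0,0,0,-1,-0.106,-0.29,0.2,0,0,0,-1,-0.106,-0.29,0.28,0,0,0,-1,-0.106,-0.29,0.33,0,0,0,-1,-0.106,-0.29,0.33,0,0,0,-1,-0.106,-0.29,0.33,0,0,0,-1,-0.106,-0.29,0.33,0,0,0,-1]'; python3 h.py .463 -.0385 .0935 21.2
```

```text
clock: 45.5
eef_pos: [0.4648, -0.0403, 0.1519]
tool_rot: [180.0, -0.1, 21.3]
force: [0.8, 0.2, -1.2]
gripper_width: 0.013
shift [-0.0039 -0.008   0.1948] turn [ 0.0004 -0.0012  0.0015] rows 1.4 at [ 0.4648 -0.0403  0.1519] [ 1.7996e+02 -1.1000e-01  2.1330e+01] t 45.5
```

```bash
python3 -m handwheel '[-0.004,-0.007,0,0,0,0,-1,-0.004,-0.007,0.02,0,0,0,-1,-0.004,-0.007,0.03,0,0,0,-1,-0.004,-0.007,0.03,0,0,0,-1,-0.004,-0.007,0.03,0,0,0,-1]'; python3 h.py .463 -.0385 .0945 21.2
```

```text
clock: 45.92
eef_pos: [0.4617, -0.0391, 0.1419]
tool_rot: [180.0, 0.0, 21.3]
force: [1.0, 0.1, -2.0]
gripper_width: 0.0131
shift [ 4.900e-03 -1.000e-04  1.579e-01] turn [0.     0.0001 0.0013] rows 1.1 at [ 0.4617 -0.0391  0.1419] [1.800e+02 1.000e-02 2.132e+01] t 45.92
```

```bash
python3 -m handwheel '[0.004,0,0.05,0,0,0,-1,0.004,0,0.095,0,0,0,-1,0.004,0,0.13,0,0,0,-1,0.004,0,0.15,0,0,0,-1,0.004,0,0.158,0,0,0,-1,0.004,0,0.16,0,0,0,-1,0.004,0,0.16,0,0,0,-1]';python3 h.py .463 -.0385 .095 21.2
```

```text
clock: 46.5
eef_pos: [0.4628, -0.0385, 0.0946]
tool_rot: [180.0, 0.1, 21.3]
force: [-1.7, -1.0, 2.8]
gripper_width: 0.013
shift [ 0.0005  0.0001 -0.0014] turn [0.0004 0.0006 0.0014] rows 0.0 at [ 0.4628 -0.0385  0.0946] [1.7996e+02 5.0000e-02 2.1320e+01] t 46.5
```

Seated; release, rise and go to the viewing pose to check all six.

```bash
python3 -m handwheel '[0,0,0,0,0,0,0,0,0,0,0,0,0,0,0,0,0,0,0,0,0,0,0,0,0,0,0,0,0,0,0,0,0,0,0,0,0,-0.12,0,0,0,0,0,0,-0.24,0,0,0,0,0,0,-0.36,0,0,0,0,0.1,0.29,-0.55,0,0,0,0,0.1,0.29,-0.55,0,0,0,0,0.1,0.29,-0.55,0,0,0,0,0.1,0.29,-0.55,0,0,0,0]'; python3 -m handwheel '[0,0,0,0,0,0,-1,0,0,0,0,0,0,-1,0,0,0,0,0,0,-1,0,0,0,0,0,0,-1]'; python3 hous.py h5 .5032 -.0443
python3 - <<'E'
from h import *
for n in['side','scene']:
    im=imaging.snapshot(n);cv2.imwrite(f'pics/{n}5.png',im[:,:,::-1])
c=imaging.calibration('side')
for n in['side','wrist']:
    c=imaging.calibration(n)
    for d in pinpoint(n,'plunger_top')[:1]: print(n,d['conf'],onz(c,d['location'],.094))
E
python3 h.py .4135 -.2345 .18 21.2
```

```text
clock: 47.5
eef_pos: [0.5265, -0.1136, 0.2619]
tool_rot: [179.7, -0.4, 20.9]
force: [0.0, -0.6, -0.7]
gripper_width: 0.0434
clock: 47.83
eef_pos: [0.5215, -0.1076, 0.2582]
tool_rot: [-180.0, 0.1, 21.4]
force: [-0.1, 0.1, 0.5]
gripper_width: 0.0248
(0.95, array([292.8111, 126.0867]), array([ 0.4624, -0.0403]), np.float64(0.9623880597014925))
(0.88, array([371.0407, 169.4756]), array([ 0.5432, -0.0499]), np.float64(0.9116738727609636))
(0.85, array([372.219 , 126.7933]), array([ 0.5291, -0.0145]), np.float64(0.9657924743443558))
(0.61, array([330.2659, 192.8049]), array([ 0.5157, -0.084 ]), np.float64(0.9173770491803279))
side 0.67 [ 0.41847999 -0.24162856  0.094     ]
shift [-0.4906  0.2592  0.2631] turn [0.0001 0.0001 0.0016] rows 4.4 at [ 0.5223 -0.1085  0.2589] [1.7999e+02 1.0000e-02 2.1340e+01] t 48.13
```

View pics/h5.png

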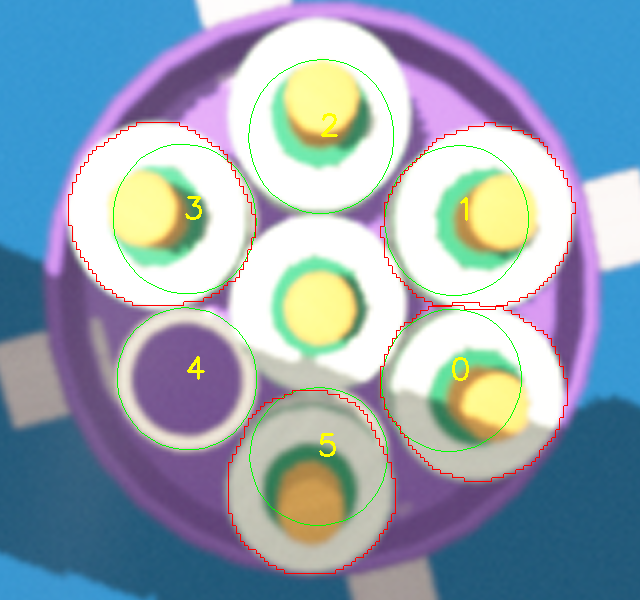

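View pics/scene5.png

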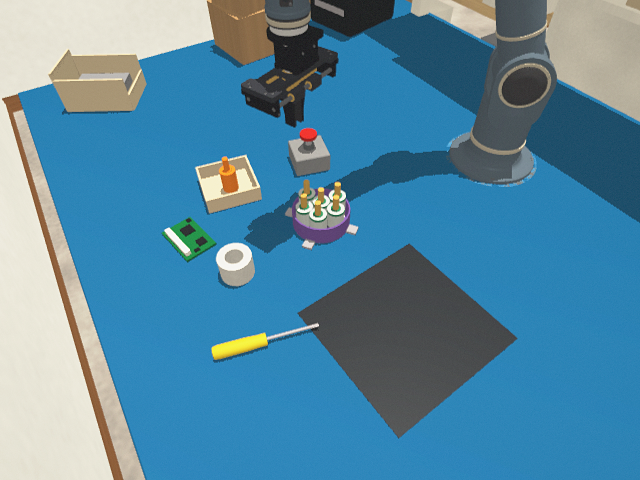

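```bash
python3 h.py .4138 -.2338 .15 21.2; python3 -m handwheel '[-0.489,0.259,0.2,0,0,0,-1,-0.489,0.259,0.3,0,0,0,-1,-0.489,0.259,0.3,0,0,0,-1,-0.489,0.259,0.3,0,0,0,-1,-0.489,0.259,0.3,0,0,0,-1,-0.489,0.259,0.36,0,0,0,-1,-0.489,0.259,0.36,0,0,0,-1,-0.489,0.259,0.36,0,0,0,-1,-0.489,0.259,0.36,0,0,0,-1]';python3 h.py .4138 -.2338 .115 21.2
python3 - <<'E'
from h import *
for n in['side','scene','wrist']:
    im=imaging.snapshot(n);cv2.imwrite(f'pics/{n}6.png',im[:,:,::-1])
a=cv2.imread('pics/side6.png')[130:280,400:560];b=cv2.imread('pics/scene6.png')[60:210,230:390]
cv2.imwrite('pics/t6.png',cv2.resize(np.hstack([a,b]),(800,375),interpolation=2))
E
```

```text
shift [-0.4888  0.2574  0.3631] turn [0.0001 0.0001 0.0016] rows 4.8 at [ 0.5223 -0.1085  0.2589] [1.7999e+02 1.0000e-02 2.1340e+01] t 48.13
clock: 48.88
eef_pos: [0.4153, -0.2338, 0.1519]
tool_rot: [179.9, -0.1, 21.4]
force: [0.5, 1.0, -0.6]
gripper_width: 0.0007
shift [-0.005  -0.0019  0.123 ] turn [ 0.0006 -0.001   0.0024] rows 0.9 at [ 0.4153 -0.2338  0.1519] [ 1.7995e+02 -9.0000e-02  2.1420e+01] t 48.88
```

View pics/t6.png

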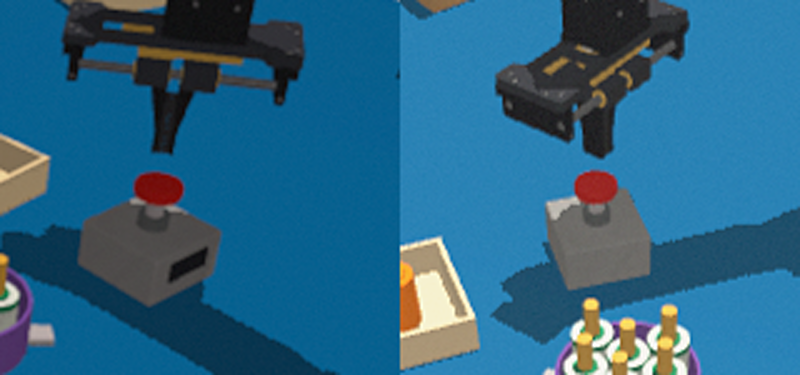

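```bash
python3 -m handwheel '[-0.004,0,0.06,0,0,0,-1,-0.004,0,0.11,0,0,0,-1,-0.004,0,0.14,0,0,0,-1,-0.004,0,0.16,0,0,0,-1,-0.004,0,0.175,0,0,0,-1,-0.004,0,0.182,0,0,0,-1,-0.004,0,0.182,0,0,0,-1,-0.004,0,0.182,0,0,0,-1]'; python3 h.py .4138 -.2338 .097
```

```text
clock: 49.7
eef_pos: [0.4133, -0.2347, 0.0983]
tool_rot: [179.9, 0.1, 21.3]
force: [-5.8, 1.7, 16.8]
gripper_width: 0.0003
shift [ 0.0026 -0.0021  0.0043] turn [0.0008 0.0008 0.    ] rows 0.0 at [ 0.4133 -0.2347  0.0983] [1.7993e+02 7.0000e-02 2.1340e+01] t 49.7
```

```bash
python3 -m handwheel '[0,0,0.005,0,0,0,-1,0,0,0.005,0,0,0,-1,0,0,0.005,0,0,0,-1]'
python3 - <<'E'
from h import *
im=imaging.snapshot('side');cv2.imwrite('pics/s7.png',cv2.resize(im[130:280,400:560,::-1],None,fx=4,fy=4))
E
python3 -m handwheel '[0,0,-0.05,0,0,0,-1,0,0,-0.15,0,0,0,-1,0,0,-0.3,0,0,0,-1,0,0,-0.45,0,0,0,-1,0,0,-0.45,0,0,0,-1,0,0,-0.45,0,0,0,-1,0,0,-0.45,0,0,0,-1]'; python3 cells.py c8 side >/dev/null
python3 - <<'E'
from h import *
for n in['side','scene']:
    im=imaging.snapshot(n);cv2.imwrite(f'pics/{n}8.png',im[:,:,::-1])
E
```

```text
clock: 49.95
eef_pos: [0.4134, -0.2346, 0.0981]
tool_rot: [179.9, 0.1, 21.3]
force: [-9.4, 3.7, 28.1]
gripper_width: 0.0003
clock: 50.58
eef_pos: [0.4128, -0.2348, 0.23]
tool_rot: [179.9, -0.0, 21.3]
force: [-1.1, -0.1, 0.3]
gripper_width: 0.0004
```

View pics/s7.png

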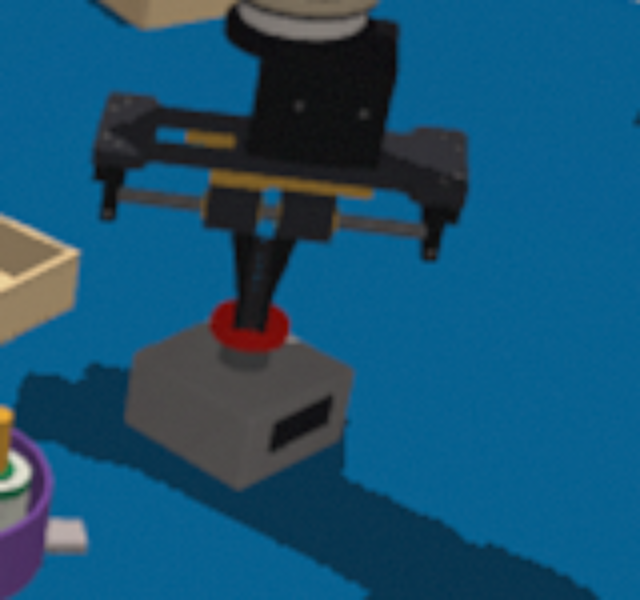

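View pics/scene8.png

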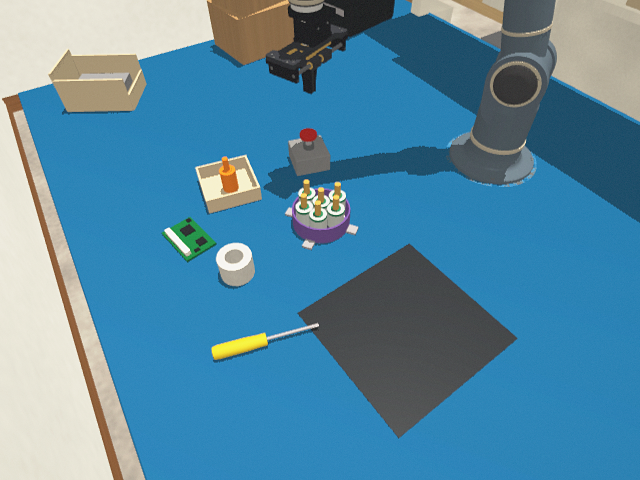

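View pics/side8.png

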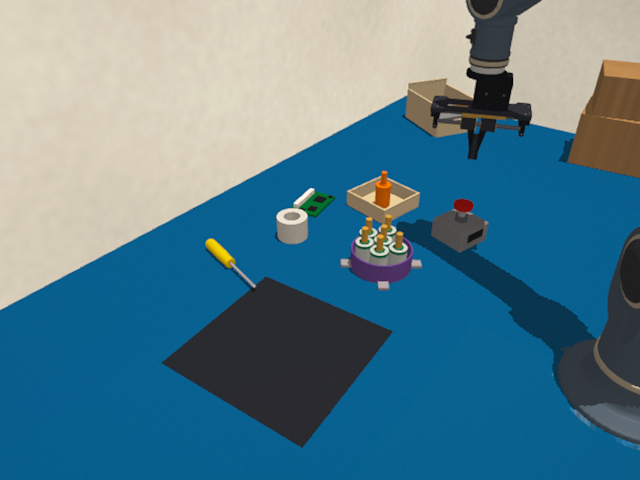

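Run:
```python
from bench import env
print(env.observe()['clock'],env.sign_off())
```

```text
the job is handed in; nothing more can be done
50.7833 None
```

The job is done and handed in at about 51 s. The sign-off gives no verdict, so everything below comes from my own checks.

- **Dummy:** it stands upright in the return tray.
- **Cells:** six cells were present, and all six stand upright in the housing, one in the middle and five on outer circles. One outer circle, the fourth going round, is left empty.
- **Knocked cell:** the first outer cell was found about 22 mm off its circle, halfway to the next one. I took this to be the announced knock. I gripped it again and put it back on its circle.
- **Cell positions:** in the wrist-camera checks all six measured within about 3 mm of their circle centres, against 8 mm allowed. The largest offset was about 2.8 mm. In the last wrist check the network found only four of the cells. The middle cell and the one at the second outer circle had measured 1 mm off in the check before, and their picture looked unchanged.
- **Plunger:** I pressed it until it stopped moving. The wrist force then rose to 28 N against the 9 N spring, so it was at its stop. The pictures show it back up and the gripper clear.
- **Other objects:** the label roll, screwdriver and circuit board look unmoved in the last pictures.
- **Disagreement between cameras:** once the housing filled up, the fixed cameras' automatic fits of the cells in it were poor because the cells hide each other. I relied on the wrist camera for those positions.

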